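# Clamp and stopper the culture flasks on the shaker

## Robot

A 7-joint arm with a two-finger parallel gripper is mounted at the origin on a cart in front of the work surface, level with it; the furniture and walls round the work are solid. World frame = base frame: x ahead of the robot, y to its left, z up, the work surface at z = 0. Lengths are in m, angles in rad, forces in N, time in s.
With the tool pointing down it reaches from about 0.425 to 1.025 m from the base axis. Payload 9.4 kg.
Tool frame: the origin (TCP) lies on the centre line of the jaws, within the pads' length; the fingertips stand 19 mm ahead of it and the grasp point (between the pads) is the TCP (r.tcp_to_tips is the distance from the TCP to the fingertips, in m); z points along the fingers, y is the direction in which the jaws open and shut (so a half turn about z gives the same grasp; the last joint's range is limited). The gripper opens to 93 mm and grips with 3 to 60 N. Pads are 15 mm wide; open, the fingers measure 128 mm over their backs; the gripper's body (75 mm by 188 mm) begins 65 mm behind the grasp point.
Start: joints at [1.052, 0.599, -0.003, 1.599, 0.002, 0.943, -0.08], TCP at [0.31, -0.655, 0.238] pointing down, gripper open.
Joint ranges: [-2.57, 2.57], [-0.35, 1.97], [-1.29, 1.29], [0.11, 2.56], [-1.05, 4.19], [0.11, 1.86], [-2.63, 2.63]. Speed limits (rad/s): [2.22, 2.22, 3.01, 3.01, 3.14, 3.14, 3.14].

## Interface

Orientations are given as a 3x3 rotation matrix whose columns are the frame's x, y, z axes.
In Python, from station import r, eyes gives the robot as it stands.
- The arm moves only by the tool send_rows, never from a script. Its argument "moves" is a list of rows, each a list of 7 numbers: the shift along the tool's x, y, z each as a share of 60 cm, from -1 to 1, then the turn, a rotation vector about the tool's x, y, z each as a share of 60 degrees, from -1 to 1, then the gripper command: -1 is shut, 1 is fully open, values between are in proportion. In form: [[x, y, z, ax, ay, az, gripper], ...]. A call has 1 to 20 rows; each row shifts and turns the commanded pose from where the row before left it, along the tool's axes as they then stand; what a row does not reach is not made up. A row lasts 1/8 s, in which the tool goes at most 62.5 mm and 10.7 degrees, less where a joint would pass 70% of its speed; a pose out of reach is approached as far as the arm can. A call with a number of a shift or a turn outside -1 to 1 is refused whole. A call with a gripper value outside its range is refused whole. The fingers move at their own pace and stop on an object; the grip force is fixed at half the most. Time passes only in rows, so rows that do not move let the fingers close. It gives the time, the measured TCP pose, the force and the opening at its end, in the units of the state.
- r.get_obs(): the state, without advancing time (a new reading comes with each control period).
- eyes.read_camera(name): name is "scene" or "side" or "wrist"; returns (picture, depth): 384x512x3 uint8, red, green, blue; 384x512 float32, m along the optical axis (not along the pixel's ray), 0 where there is no reading.
- eyes.camera_info(name): a dict with "fx", "fy", "cx", "cy" (pixels), "k1" (the pictures are not rectified: a ray, as slopes to the right and down, at radius r is drawn at 1 + k1 r^2 times it, then the intrinsics apply), "R" (3x3) and "t" (3): a world point X has camera coordinates R X + t; the wrist camera has in their place "T_tool_cam" (4x4, takes a point from camera to tool coordinates, whose origin is the TCP and whose axes are the flange's). Camera axes: x right, y down, z forward; pixel columns grow to the right and rows downward; lengths in m; the calibration is good to about 2 mm. A picture is of the moment at which its call begins: read the wrist's pose just before it. camera_info takes no time and is no camera call.
- r.finish_job(): hands the job in, once; it reports no verdict.
The state is a dict: "time": time; "q": joint angles; "joint_velocities": joint speeds; "effort": joint torques, N m; "ee_pos": TCP position; "tool_rot": TCP orientation; "force": force on the tool from outside, world axes, zero at the start; "wrist_torque": the same for the moment, N m; "grip_width": finger opening in m.
Only numpy, scipy, OpenCV 4.12 (cv2) and the standard library are available. Lean on these libraries where they do the work, as an engineer would, in place of code of your own. Each camera call takes 0.05 s, during which the arm holds its last target.

## Task

Get the flasks ready for a shaking run: press down on the shaker's flat tray and drag it forward until it is home against its front stop, then stand every flask from the bench on the tray, upright and in a row between the two clamp bars. After that tighten the turnbuckle by turning its spoked middle body until it stops, so that both bars draw in against the flasks, and finally close each flask with a stopper from the stand, fully home and straight in the neck.

Things in the scene. Friction and masses are not known exactly. Their poses are not given: they have to be found in the camera images.
- shaker: low white bench shaker, fixed, 220 x 430 mm, top 30 mm above the bench; origin on the bench under the middle of the gap between its two clamp bars. x points away from its front panel (the panel faces the robot), y along the clamp bars to its left, z up. At y = -170 mm a guide rod with two blocks (63 mm high, x = -88 and +100 mm) carries the bars' free ends.
- bar_front_face (a point): point on the inner face of the front clamp bar (aluminium, black rubber face, 13 mm thick, y = -180 to +220 mm of the shaker, 56 to 76 mm above the bench, its upright at the turnbuckle up to 107 mm); the face stands at x = -44 mm of the shaker when slack, -30.5 mm when fully drawn in
- bar_rear_face (a point): the same point of the rear clamp bar, the mirror image: face at x = +44 mm of the shaker when slack, +30.5 mm when fully drawn in
- tray (a joint): flat sliding tray of the shaker: 155 mm (x) by 276 mm (y), 8 mm thick, black matt top 38 mm above the bench with three white circles for flasks. 0 = home at its front stop, circles midway between the bars; positive = metres it stands back along the shaker's +x (up to 0.10). No grip: press on the bare part behind the rear bar and drag. About 2 N of friction, stays where left.
- tray_centre (a point): middle of the tray's row of circles, on its top face; moves with the tray, axes as the shaker's. The circles are centred at y = -76, 0 and +76 mm from here. When home it lies at x = 0, y = -30 mm, z = 38 mm of the shaker.
- tray_pad (a point): point on the tray's top face, 82 mm behind tray_centre (the tray's rear edge is 23 mm farther back): a bare place behind the rear bar at which to press; moves with the tray
- sleeve (a joint): turnbuckle body joining the two bars, rad: blue sleeve 24 mm thick, 46 mm long, along the shaker's x, four spokes 90 degrees apart, 9 mm thick, red 14 mm ball centred 50 mm from the axis. 0 = slack, one spoke straight up; 7.85 = stop, bars drawn in. Grows as the upper spoke is pushed over toward the shaker's +y (left); spokes then lean that angle from up. Bars move 1.72 mm per rad.
- sleeve_axis (a point): centre of the turnbuckle's sleeve, on its axis, in the plane of the spokes, 92 mm above the bench, 62 mm above the shaker's top; axes as the shaker's. The sleeve turns with 0.12 N m of friction, stays where left; turn it by pushing the upper spokes over one after another, about a quarter turn each.
- stand: grey fixed block 190 x 56 x 32 mm with three through holes of 27 mm in a row along its x axis, 62 mm apart, in which the stoppers hang by their flanges; origin under its centre
- flask_1: brown glass flask with a paper band, 118 mm high; straight round wall 60 mm in diameter up to 52 mm, shoulder, then a straight neck 36 mm in outer diameter from 72 to 118 mm; 180 g, most of it in its thick bottom; origin in the middle of its underside, z up; may be absent
- flask_1_mouth (a point): centre of the rim of flask_1's neck, 118 mm above its underside; the bore is 28 mm wide and 45 mm deep
- flask_2: brown glass flask with a paper band, 118 mm high; straight round wall 60 mm in diameter up to 52 mm, shoulder, then a straight neck 36 mm in outer diameter from 72 to 118 mm; 180 g, most of it in its thick bottom; origin in the middle of its underside, z up; may be absent
- flask_2_mouth (a point): centre of the rim of flask_2's neck, 118 mm above its underside; the bore is 28 mm wide and 45 mm deep
- flask_3: brown glass flask with a paper band, 118 mm high; straight round wall 60 mm in diameter up to 52 mm, shoulder, then a straight neck 36 mm in outer diameter from 72 to 118 mm; 180 g, most of it in its thick bottom; origin in the middle of its underside, z up; may be absent
- flask_3_mouth (a point): centre of the rim of flask_3's neck, 118 mm above its underside; the bore is 28 mm wide and 45 mm deep
- stopper_1: stopper, 58 mm high: black tapered plug (17 mm at the foot, 23.6 mm under the flange, 26 mm long), orange flange 34 mm in diameter and 6 mm thick, orange round knob on top 24 mm in diameter and 26 mm high (32 to 58 mm above the foot); 40 g; origin at the foot of the plug, z up. Hangs in the stand with its knob up
- stopper_1_flange (a point): centre of the underside of stopper_1's flange, 26 mm above the foot; it rests on the flask's rim when the stopper is seated
- stopper_2: stopper, 58 mm high: black tapered plug (17 mm at the foot, 23.6 mm under the flange, 26 mm long), orange flange 34 mm in diameter and 6 mm thick, orange round knob on top 24 mm in diameter and 26 mm high (32 to 58 mm above the foot); 40 g; origin at the foot of the plug, z up. Hangs in the stand with its knob up
- stopper_2_flange (a point): centre of the underside of stopper_2's flange, 26 mm above the foot; it rests on the flask's rim when the stopper is seated
- stopper_3: stopper, 58 mm high: black tapered plug (17 mm at the foot, 23.6 mm under the flange, 26 mm long), orange flange 34 mm in diameter and 6 mm thick, orange round knob on top 24 mm in diameter and 26 mm high (32 to 58 mm above the foot); 40 g; origin at the foot of the plug, z up. Hangs in the stand with its knob up
- stopper_3_flange (a point): centre of the underside of stopper_3's flange, 26 mm above the foot; it rests on the flask's rim when the stopper is seated
Mind the look-alikes: they are no part of the job. What is shaped like the stopper_2 but green or pink is not meant. What is shaped like the flask_2 but pink is not meant.

How it is judged:
By the outcome, as a careful person would: the job done as asked, in the order asked, and still so for the second after the job is handed in, with the robot touching nothing.
Of flask_1, flask_2, flask_3 only 2 to 3 are there at a start; the rules pass over those that are not, and their reading is None.
At some moment in a run one of flask_1, flask_2, flask_3 may be knocked a few centimetres aside while the robot is not near it.
It also fails if it takes over 210 s, if anything falls off the work surface, if the arm or the gripper's body presses on something with over 40 N, if the wrist force passes 120 N, or if a joint passes its speed limit or range.

## Working session

There is one attempt and no reset: what is moved stays moved. The work goes in short steps, Python scripts to look and compute and a tool call to move; the robot and the scene stay as the last step left them, time stands still between calls to the robot, and variables do not carry over. Pictures are saved under pics/ and viewed, and the job is handed in when it is done.

Besides the shell and the picture viewer there is one more tool, called after "Emit:" as name(argument=value, ...), one argument or row to a line, values as JSON. send_rows: Moves the arm, as the interface text tells. Shift numbers are shares of 60 cm and turn numbers shares of 60 degrees, none past 1 either way. Its arguments: {"type":"object","properties":{"moves":{"type":"array"}},"required":["moves"]}

```bash
ls; mkdir -p pics; python3 - <<'E'
from station import r, eyes
import cv2
o=r.get_obs()
print({k:o[k] for k in ('time','ee_pos','tool_rot','grip_width','force')})
for n in ("scene","side","wrist"):
    p,d=eyes.read_camera(n); cv2.imwrite(f"pics/{n}0.png",p[:,:,::-1]); print(n,eyes.camera_info(n))
E
```

```text
pics
{'time': 0.0, 'ee_pos': array([ 0.3097906 , -0.65499317,  0.23673857]), 'tool_rot': array([[ 9.03954502e-01,  4.27627970e-01, -7.59947652e-04],
       [ 4.27628631e-01, -9.03953490e-01,  1.35703996e-03],
       [-1.06649088e-04, -1.55167776e-03, -9.99998790e-01]]), 'grip_width': 0.0930457550218851, 'force': array([0.75841234, 0.2318751 , 0.78951728])}
scene {'fx': 368.90589158434625, 'fy': 368.90589158434625, 'cx': 251.4948773671876, 'cy': 192.74191405591756, 'k1': -0.10349862098036078, 'R': array([[ 0.85718487, -0.51499935,  0.00312411],
       [-0.28365159, -0.47716646, -0.83177758],
       [ 0.42985563,  0.712101  , -0.55510026]]), 't': array([-0.40983628,  0.25370802,  1.08996152])}
side {'fx': 386.99432812091266, 'fy': 386.99432812091266, 'cx': 257.6682925185699, 'cy': 187.5166017046153, 'k1': -0.06932722993210601, 'R': array([[-0.97362121, -0.22785674, -0.01196006],
       [-0.09526201,  0.45356194, -0.88611891],
       [ 0.2073328 , -0.86160482, -0.46330362]]), 't': array([0.50270797, 0.1041938 , 1.17447257])}
wrist {'fx': 337.2467835332014, 'fy': 337.2467835332014, 'cx': 251.32877432370563, 'cy': 189.58501360182257, 'k1': -0.030242445826570312, 'T_tool_cam': array([[ 8.32654301e-05, -9.57114558e-01, -2.89709711e-01,
         8.14247100e-02],
       [ 9.99997925e-01, -5.09949733e-04,  1.97213123e-03,
         2.81430191e-04],
       [-2.03529290e-03, -2.89709274e-01,  9.57112529e-01,
        -1.46918332e-01],
       [ 0.00000000e+00,  0.00000000e+00,  0.00000000e+00,
         1.00000000e+00]])}
```

View pics/scene0.png

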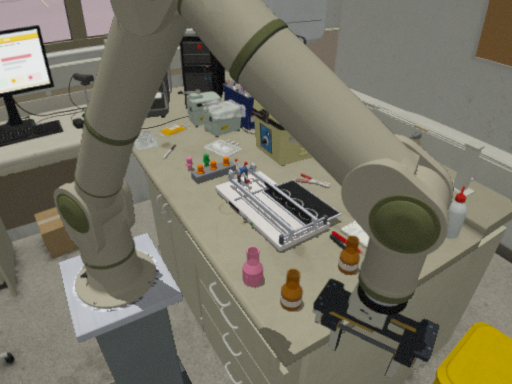

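View pics/side0.png

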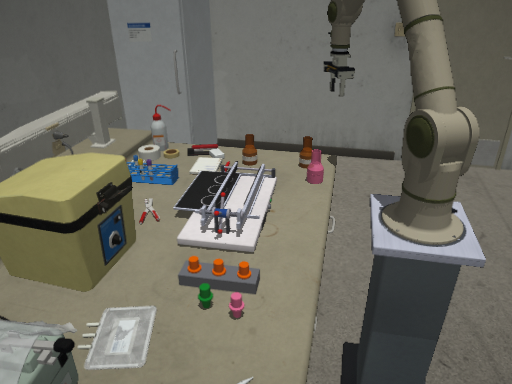

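View pics/wrist0.png

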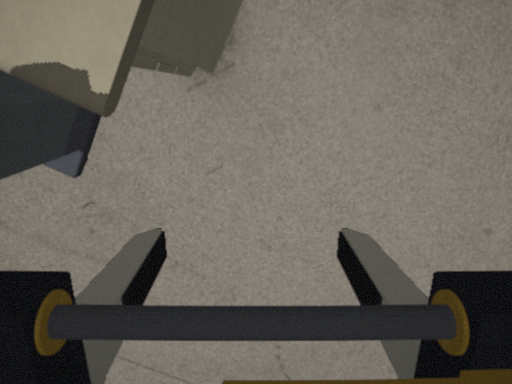

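```bash
cat > h.py <<'E'
import numpy as np, cv2
from station import r, eyes
def cam(n, o=None):
    c=eyes.camera_info(n)
    if n=="wrist":
        o=o or r.get_obs()
        T=np.eye(4);T[:3,:3]=o['tool_rot'];T[:3,3]=o['ee_pos']
        W=T@np.array(c['T_tool_cam']); R=W[:3,:3].T; t=-R@W[:3,3]
    else: R=np.array(c['R']);t=np.array(c['t'])
    return c,R,t
def shot(n,name=None,scale=None):
    o=r.get_obs(); C=cam(n,o); p,d=eyes.read_camera(n)
    if name: cv2.imwrite(f"pics/{name}.png",p[:,:,::-1])
    return p,d,C
def slopes(C,uv):
    c=C[0]; uv=np.atleast_2d(np.asarray(uv,float))
    K=np.array([[c['fx'],0,c['cx']],[0,c['fy'],c['cy']],[0,0,1]])
    return cv2.undistortPoints(uv[:,None],K,np.array([c['k1'],0,0,0,0.]))[:,0]
def ray(C,uv):
    s=slopes(C,uv); d=np.c_[s,np.ones(len(s))]@C[1]; return -C[1].T@C[2], d
def onz(C,uv,z):
    o,d=ray(C,uv); return o+d*((z-o[2])/d[:,2])[:,None]
def proj(C,X):
    c,R,t=C; X=np.atleast_2d(X)@R.T+t; s=X[:,:2]/X[:,2:]; r2=(s**2).sum(1)
    return s*(1+c['k1']*r2)[:,None]*[c['fx'],c['fy']]+[c['cx'],c['cy']]
def pts(C,d,mask):
    v,u=np.nonzero(mask&(d>0)); s=slopes(C,np.c_[u,v]); X=np.c_[s,np.ones(len(s))]*d[v,u][:,None]
    return (X-C[2])@C[1], np.c_[u,v]
def hsv(p): return cv2.cvtColor(p,cv2.COLOR_RGB2HSV)
def blobs(m,amin=15):
    n,l,s,c=cv2.connectedComponentsWithStats(m.astype(np.uint8))
    return [(s[i],c[i],l==i) for i in range(1,n) if s[i][4]>=amin]
E
python3 - <<'E'
from h import *
for n in("scene","side"):
    p,d,C=shot(n)
    H=hsv(p); 
    for nm,lo,hi in (("orange",(3,200,170),(18,255,255)),("brown",(5,120,40),(20,255,165)),("pink",(150,80,90),(178,255,255)),("green",(50,120,40),(80,255,255)),("red",(174,150,90),(180,255,255)),("blue",(100,120,60),(125,255,255))):
        m=cv2.inRange(H,lo,hi)>0
        for s,c,l in blobs(m,12):
            X,_=pts(C,d,l)
            if len(X)<5: continue
            md=np.median(X,0)
            if 0.2<md[0]<1.3 and abs(md[1])<1 and -0.05<md[2]<0.3: print(n,nm,s,md.round(3),X.min(0).round(3),X.max(0).round(3))
    cr={"scene":(180,120,380,330),"side":(120,120,340,330)}[n]
    cv2.imwrite(f"pics/{n}0z.png",cv2.resize(p[cr[1]:cr[3],cr[0]:cr[2],::-1],None,fx=2.8,fy=2.8,interpolation=2)[:600,:800])
E
```

```text
scene brown [223 158   7   8  35] [0.581 0.386 0.044] [0.569 0.376 0.031] [0.596 0.399 0.061]
scene brown [210 163   7   7  32] [0.521 0.38  0.045] [0.51  0.373 0.002] [0.546 0.476 0.062]
scene brown [198 167   7   7  28] [0.46  0.378 0.046] [0.449 0.365 0.032] [0.472 0.386 0.061]
scene brown [340 236  21  30 417] [ 0.614 -0.335  0.073] [ 0.595 -0.357 -0.   ] [ 0.707 -0.243  0.118]
scene brown [339 267  17   7  49] [ 0.605 -0.343  0.008] [ 0.595 -0.357  0.002] [ 0.632 -0.319  0.016]
scene brown [281 269  21  33 501] [ 0.387 -0.356  0.071] [ 0.367 -0.375 -0.005] [ 0.473 -0.233  0.119]
scene brown [281 304  20   7  55] [ 0.38  -0.369  0.008] [ 0.366 -0.374 -0.002] [ 0.412 -0.339  0.016]
scene pink [186 157   7  13  56] [0.447 0.479 0.035] [ 0.434  0.467 -0.002] [0.458 0.487 0.062]
scene pink [243 247  20  40 619] [ 0.342 -0.231  0.06 ] [ 0.32  -0.247  0.001] [ 0.374 -0.198  0.12 ]
scene green [203 154   6  12  46] [0.523 0.467 0.035] [0.511 0.455 0.005] [0.531 0.479 0.062]
scene blue [247 115   4  11  14] [0.884 0.711 0.062] [0.879 0.703 0.03 ] [0.893 0.717 0.087]
scene blue [261 125  
[... 1880 characters left out ...]
0.   ] [ 0.379 -0.176  0.121]
side pink [229 292  15  26 275] [0.448 0.494 0.038] [0.434 0.47  0.   ] [0.466 0.504 0.062]
side green [198 283  15  25 247] [0.523 0.481 0.039] [ 0.51   0.419 -0.   ] [0.563 0.492 0.062]
side red [193 144  24   5  56] [ 0.83  -0.373  0.039] [ 0.788 -0.399  0.032] [ 0.883 -0.351  0.043]
side blue [134 155   4   6  20] [ 1.008 -0.102  0.083] [ 1.003 -0.113  0.073] [ 1.014 -0.099  0.09 ]
side blue [127 162  51  23 703] [ 0.924 -0.086  0.032] [ 0.786 -0.163 -0.001] [1.057 0.282 0.205]
side blue [215 208  12   9  58] [0.561 0.227 0.102] [0.551 0.215 0.087] [0.582 0.233 0.105]
side blue [101 210  23  51 524] [0.79  0.41  0.115] [0.772 0.355 0.05 ] [0.796 0.441 0.161]
```

View pics/scene0z.png

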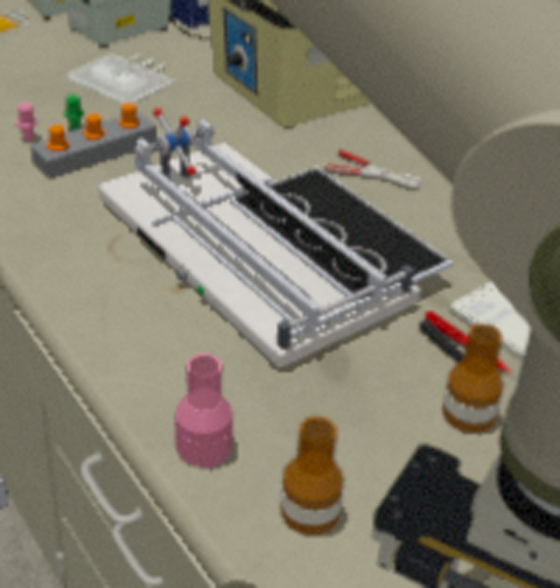

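View pics/side0z.png

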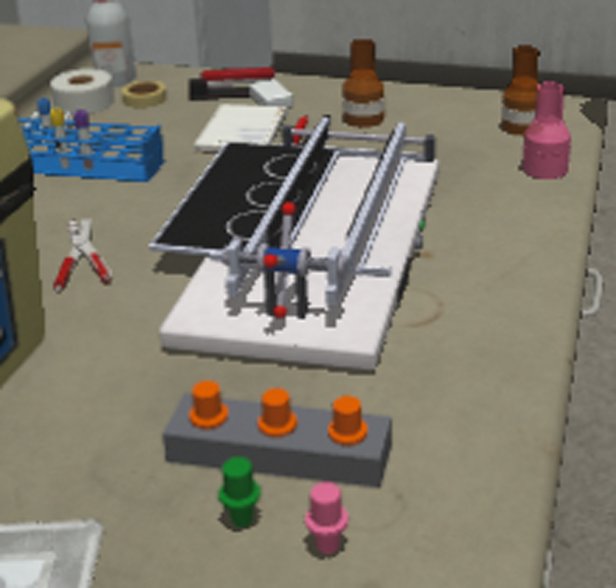

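Emit:
send_rows(
  moves=[
    [0,0,-0.1,0,0,0.14,1],
    [0,0,-0.1,0,0,0.14,1],
    [0,0,-0.1,0,0,0.14,1],
    [0.05,-0.09,0,0,0,0,1],
    [0.05,-0.09,0,0,0,0,1],
    [0.05,-0.09,0,0,0,0,1],
    [0.05,-0.09,0,0,0,0,1],
    [0.05,-0.09,0,0,0,0,1],
    [0.05,-0.09,0,0,0,0,1],
    [0.05,-0.09,0,0,0,0,1],
    [0.05,-0.09,0,0,0,0,1],
    [0.05,-0.09,0,0,0,0,1],
    [0.05,-0.09,0,0,0,0,1],
    [0.05,-0.09,0,0,0,0,1],
    [0.05,-0.09,0,0,0,0,1],
    [0,-0.09,0,0,0,0,1],
    [0,0,0,0,0,0,-1],
    [0,0,0,0,0,0,-1],
  ],
)

```text
time: 2.5
ee_pos: [0.6685, 0.0468, 0.4174]
tool_rot: [[1.0, 0.002, -0.0], [0.002, -1.0, -0.001], [-0.0, 0.001, -1.0]]
force: [0.5, -0.5, 1.0]
grip_width: 0.0777
```

```bash
python3 - <<'E'
from h import *
o=r.get_obs();print(o['time'],o['ee_pos'],o['tool_rot'],o['force'])
p,d,C=shot("wrist","w1"); np.savez("w1.npz",p=p,d=d,R=C[1],t=C[2])
p,d,C=shot("side","s1")
E
```

```text
2.5 [0.66848992 0.0467965  0.41743667] [[ 9.99997967e-01  1.99020567e-03 -3.23540705e-04]
 [ 1.98995308e-03 -9.99997716e-01 -7.79164926e-04]
 [-3.25090665e-04  7.78519511e-04 -9.99999644e-01]] [ 0.45608937 -0.48679208  0.99801506]
```

View pics/w1.png

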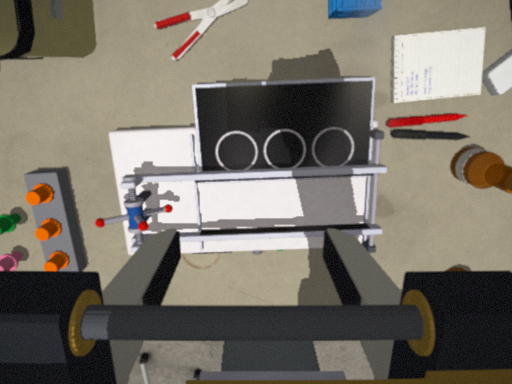

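View pics/s1.png

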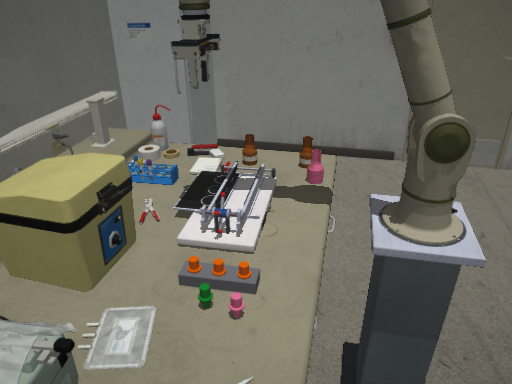

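```bash
python3 - <<'E'
from h import *
f=np.load("w1.npz");p,d=f['p'],f['d'];C=(eyes.camera_info("wrist"),f['R'],f['t'])
g=cv2.cvtColor(p,cv2.COLOR_RGB2GRAY)
# circles
for cx in(236,285,333):
    m=np.zeros(g.shape,bool); m[126:165,cx-23:cx+24]=1
    m&=g>110
    v,u=np.nonzero(m); X=onz(C,np.c_[u,v],0.038)[:,:2]
    for _ in range(6):
        A=np.c_[2*X,np.ones(len(X))]; s=np.linalg.lstsq(A,(X**2).sum(1),rcond=None)[0]
        R=np.sqrt(s[2]+s[0]**2+s[1]**2); e=abs(np.hypot(*(X-s[:2]).T)-R); X=X[e<max(0.004,2*e.std() if _<2 else 0)]
    print(cx,s[:2].round(4),R.round(4),len(X),e.std().round(4))
# tray edges by gradient: rear edge and side edges
def edge(pts0,pts1,z,half=6,n=30,sgn=0):
    P=[]
    a,b=np.array(pts0,float),np.array(pts1,float); t=(b-a)/np.linalg.norm(b-a); nn=np.array([-t[1],t[0]])
    for k in np.linspace(0.05,.95,n):
        q=a+k*(b-a); s=np.arange(-half,half+.01,.25); xy=q+s[:,None]*nn
        val=cv2.remap(g,xy[:,0].astype(np.float32)[None],xy[:,1].astype(np.float32)[None],1)[0].astype(float)
        gr=np.gradient(cv2.GaussianBlur(val[None],(9,1),0)[0]); i=np.argmax(abs(gr) if sgn==0 else sgn*gr); P.append(xy[i])
    X=onz(C,np.array(P),z)[:,:2]
    l=cv2.fitLine(X.astype(np.float32),cv2.DIST_HUBER,0,1e-4,1e-4).ravel(); r_=abs((X-l[2:])@[-l[1],l[0]])
    return l.round(4),np.degrees(np.arctan2(l[1],l[0])).round(2),np.median(r_).round(5)
print("base left",edge((110,132),(126,250),.03))
print("base rear",edge((114,129),(190,127),.03))
print("tray rear",edge((195,85),(373,78),.038))
print("tray L",edge((194,90),(200,165),.038)); print("tray R",edge((373,82),(369,160),.038))
for nm,lo,hi in (("orange",(3,180,150),(20,255,255)),("red",(172,150,90),(180,255,255)),("redb",(0,200,100),(2,255,255)),("blue",(100,120,60),(125,255,255))):
    for s,c,l in blobs(cv2.inRange(hsv(p),lo,hi)>0,12): 
        X,_=pts(C,d,l)
        if len(X): print(nm,s,c.round(1),np.median(X,0).round(4),X.max(0).round(3))
x=cv2.resize(p[100:280,0:400,::-1],None,fx=2,fy=2,interpolation=2);cv2.imwrite("pics/w1z.png",x)
# bars: depth point cloud z 0.07-0.08
m=(d>0); X,uv=pts(C,d,m); 
for lo,hi in((0.072,0.08),):
    k=(X[:,2]>lo)&(X[:,2]<hi)&(X[:,0]>.45)&(X[:,0]<.75)&(abs(X[:,1]-.05)<.25)
    Y=X[k]; 
    for q in(Y[:,0]<.56,Y[:,0]>=.56):
        print(Y[q].min(0),Y[q].max(0),cv2.fitLine(Y[q][:,:2].astype(np.float32),cv2.DIST_HUBER,0,1e-4,1e-4).ravel())
k=(X[:,2]>.026)&(X[:,2]<.034)&(X[:,0]>.4)&(X[:,0]<.8)&(abs(X[:,1]-.05)<.3); print(X[k].min(0),X[k].max(0))
E
```

```text
236 [0.6535 0.0695] 0.0314 281 0.0007
285 [ 0.6572 -0.0042] 0.0296 132 0.0008
333 [ 0.6606 -0.0862] 0.0281 97 0.0007
base left (array([0.9972, 0.0751, 0.5673, 0.2647], dtype=float32), np.float32(4.31), np.float64(0.00212))
base rear (array([ 0.0436, -0.999 ,  0.6881,  0.2019], dtype=float32), np.float32(-87.5), np.float64(0.00011))
tray rear (array([ 0.0438, -0.999 ,  0.7572, -0.028 ], dtype=float32), np.float32(-87.49), np.float64(0.00021))
tray L (array([0.999 , 0.0445, 0.7   , 0.128 ], dtype=float32), np.float32(2.55), np.float64(0.00015))
tray R (array([ 0.9988,  0.0487,  0.6915, -0.1383], dtype=float32), np.float32(2.79), np.float64(0.00033))
orange [ 33 184  11   6  31] [ 38.  186.1] [0.5966 0.3954 0.0371] [0.6   0.406 0.053]
orange [ 26 191  14  14 151] [ 32.6 197.9] [0.5841 0.3915 0.063 ] [0.596 0.403 0.065]
orange [ 43 191  10  12  45] [ 48.6 197.7] [0.5755 0.381  0.037 ] [0.587 0.393 0.041]
orange [ 42 219   8   6  25] [ 45.8 221.3] [0.5342 0.3943 0.0371] [0.539 0.402 0.043]
orange [ 52 223   9  13  44] [ 57.1 230.3] [0.5168 0.3762 0.0374] [0.532 0.386 0.05 ]
orange [ 35 22
[... 900 characters left out ...]
5715 0.1749 0.0721] [0.574 0.178 0.075]
redb [ 96 219   8   8  38] [ 99.2 222.3] [0.5677 0.2613 0.1216] [0.572 0.267 0.124]
redb [140 222   8   8  45] [143.  225.6] [0.57   0.1934 0.1396] [0.575 0.198 0.142]
blue [329   0  52  18 714] [350.3   7. ] [ 0.8592 -0.0892  0.053 ] [ 0.878 -0.07   0.061]
blue [127 206  17  23 203] [134.2 215.6] [0.572  0.2189 0.1022] [0.583 0.227 0.105]
[ 0.51375184 -0.16033489  0.07205412] [0.55523863 0.23751531 0.07819958] [ 0.04770823 -0.9988613   0.52705646  0.05011857]
[ 0.5641954  -0.15656521  0.07202787] [0.63933856 0.24185834 0.07999594] [ 0.0391932  -0.99923164  0.62687767 -0.01201325]
[ 0.46774251 -0.15806734  0.02607564] [0.79967617 0.29598286 0.03399099]
```

View pics/w1z.png

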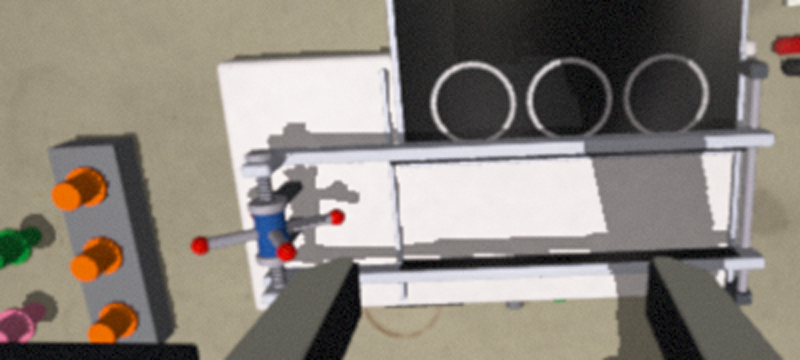

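Emit:
send_rows(
  moves=[
    [0.02,0.014,0.095,0,0,0,-1],
    [0.02,0.014,0.095,0,0,0,-1],
    [0.02,0.014,0.095,0,0,0,-1],
    [0.02,0.014,0.095,0,0,0,-1],
    [0.02,0.014,0.095,0,0,0,-1],
    [0.02,0.014,0.095,0,0,0,-1],
    [0,0,0.01,0,0,0,-1],
    [0,0,0.01,0,0,0,-1],
    [0,0,0,0,0,0,-1],
  ],
)

```text
time: 3.72
ee_pos: [0.7415, -0.0027, 0.0659]
tool_rot: [[1.0, 0.002, 0.003], [0.002, -1.0, 0.0], [0.003, -0.0, -1.0]]
force: [-0.4, -0.3, 0.3]
grip_width: 0.0003
```

Emit:
send_rows(
  moves=[
    [0,0,0.005,0,0,0,-1],
    [0,0,0.005,0,0,0,-1],
    [0,0,0.003,0,0,0,-1],
    [0,0,0.003,0,0,0,-1],
    [0,0,0,0,0,0,-1],
  ],
)

```text
time: 4.35
ee_pos: [0.7432, -0.0026, 0.0574]
tool_rot: [[1.0, 0.002, 0.006], [0.002, -1.0, 0.0], [0.006, -0.0, -1.0]]
force: [-0.5, 0.2, 17.6]
grip_width: 0.0006
```

Emit:
send_rows(
  moves=[
    [-0.013,0.0006,0,0,0,0,-1],
    [-0.013,0.0006,0,0,0,0,-1],
    [-0.013,0.0006,0,0,0,0,-1],
    [-0.013,0.0006,0,0,0,0,-1],
    [-0.013,0.0006,0,0,0,0,-1],
    [-0.013,0.0006,0,0,0,0,-1],
    [-0.013,0.0006,0,0,0,0,-1],
    [-0.013,0.0006,0,0,0,0,-1],
  ],
)

```text
time: 5.35
ee_pos: [0.6818, -0.0053, 0.0573]
tool_rot: [[1.0, 0.002, 0.008], [0.002, -1.0, 0.001], [0.008, -0.001, -1.0]]
force: [1.8, 1.2, 18.2]
grip_width: 0.0004
```

Emit:
send_rows(
  moves=[
    [-0.013,0.0006,0,0,0,0,-1],
    [-0.006,0.0006,0,0,0,0,-1],
    [-0.006,0,0,0,0,0,-1],
    [-0.005,0,0,0,0,0,-1],
  ],
)

```text
time: 5.85
ee_pos: [0.6639, -0.0061, 0.0573]
tool_rot: [[1.0, 0.002, 0.008], [0.002, -1.0, 0.001], [0.008, -0.001, -1.0]]
force: [2.8, -0.0, 18.7]
grip_width: 0.0005
```

Emit:
send_rows(
  moves=[
    [-0.005,0,0,0,0,0,-1],
    [-0.004,0,0,0,0,0,-1],
    [0,0,0,0,0,0,-1],
  ],
)

```text
time: 6.22
ee_pos: [0.6606, -0.0062, 0.0573]
tool_rot: [[1.0, 0.002, 0.012], [0.002, -1.0, 0.001], [0.012, -0.001, -1.0]]
force: [7.6, -0.2, 13.5]
grip_width: 0.001
```

Emit:
send_rows(
  moves=[
    [0,0,-0.03,0,0,0,-1],
    [0,0.02,-0.1,0,-0.01,0,-1],
    [0,0.04,-0.1,0,0,0,-1],
    [0,0.05,-0.1,0,0,0,0],
    [0,0.07,-0.1,0,0,0,0.8],
    [0,0.07,-0.1,0,0,0,0.8],
    [0,0,-0.08,0,0,0,0.8],
    [0,0,0,0,0,0,0.8],
    [0,0,0,0,0,0,0.8],
    [0,0,0,0,0,0,0.8],
  ],
)

```text
time: 7.48
ee_pos: [0.6572, -0.1411, 0.3949]
tool_rot: [[1.0, 0.003, -0.013], [0.003, -1.0, 0.0], [-0.013, -0.0, -1.0]]
force: [0.7, 0.7, 0.0]
grip_width: 0.0662
```

```bash
python3 - <<'E'
from h import *
o=r.get_obs();print(o['time'],o['ee_pos'],o['tool_rot'],o['force'])
p,d,C=shot("wrist","w2"); np.savez("w2.npz",p=p,d=d,R=C[1],t=C[2])
E
```

```text
7.475 [ 0.65715577 -0.14106439  0.39486321] [[ 9.99907825e-01  2.64311951e-03 -1.33174748e-02]
 [ 2.64857058e-03 -9.99996416e-01  3.91696882e-04]
 [-1.33163918e-02 -4.26933050e-04 -9.99911242e-01]] [0.65194852 0.68996264 0.01620852]
```

View pics/w2.png

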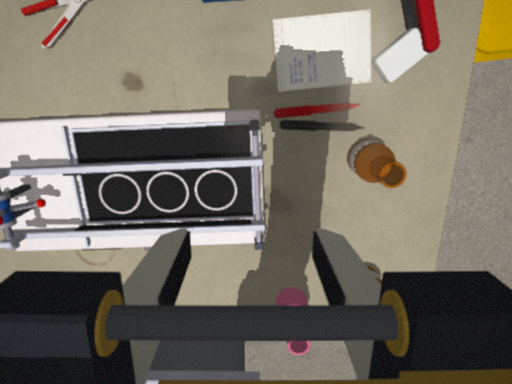

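```bash
cat >> h.py <<'E'
def circfit(X):
    for _ in range(8):
        A=np.c_[2*X,np.ones(len(X))]; s=np.linalg.lstsq(A,(X**2).sum(1),rcond=None)[0]
        R=np.sqrt(s[2]+s[0]**2+s[1]**2); e=abs(np.hypot(*(X-s[:2]).T)-R); X=X[e<max(0.003,2*e.std() if _<3 else 0)]
    return s[:2].round(4),R.round(4),len(X)
E
python3 - <<'E'
from h import *
f=np.load("w2.npz");p,d=f['p'],f['d'];C=(eyes.camera_info("wrist"),f['R'],f['t'])
g=cv2.cvtColor(p,cv2.COLOR_RGB2GRAY)
for c in((120,193),(168,192),(216,190)):
    m=np.zeros(g.shape,bool); m[c[1]-22:c[1]+23,c[0]-23:c[0]+24]=1
    m&=(g>110); v,u=np.nonzero(m); print(c,circfit(onz(C,np.c_[u,v],0.038)[:,:2]))
m=cv2.inRange(hsv(p),(5,120,40),(22,255,255))>0
for s,c,l in blobs(m,50):
    X,uv=pts(C,d,l); k=(X[:,2]>.11)
    print(s,X[k].shape,X[k].mean(0) if k.any() else 0, (X[k].min(0)+X[k].max(0))/2 if k.any() else 0, circfit(X[k][:,:2]) if k.sum()>8 else 0, X.max(0))
    k=(X[:,2]>.02)&(X[:,2]<.05); print(' body',circfit(X[k][:,:2]) if k.sum()>8 else 0)
X,uv=pts(C,d,d>0); k=(X[:,2]>.071)&(X[:,2]<.08)&(X[:,0]>.45)&(X[:,0]<.75)&(abs(X[:,1]+.05)<.1)
Y=X[k]
for q in(Y[:,0]<.56,Y[:,0]>=.56):
    z=Y[q]; l=cv2.fitLine(z[:,:2].astype(np.float32),cv2.DIST_HUBER,0,1e-4,1e-4).ravel(); print('bar x at y=-.01',l[2]+(-.01-l[3])*l[0]/l[1], l[0]/l[1])
for n in("scene","side"):
    p,d,C=shot(n); m=cv2.inRange(hsv(p),(5,120,40),(20,255,165))>0
    for s,c,l in blobs(m,100):
        X,_=pts(C,d,l);k=(X[:,2]>.08)&(X[:,2]<.113); print(n,np.median(X,0).round(3),'neck',circfit(X[k][:,:2]) if k.sum()>8 else 0)
        T=C[1].T@-C[2]; 
        # top rim: highest points centre
        u=s[0]+s[2]/2; print('  rimtop px',s, onz(C,[[u,s[1]+3]],.118))
E
```

```text
(120, 193) (array([0.5744, 0.0658]), np.float64(0.0315), 332)
(168, 192) (array([ 0.5774, -0.01  ]), np.float64(0.0314), 355)
(216, 190) (array([ 0.5806, -0.0858]), np.float64(0.0314), 362)
[ 355  144   52   44 1595] (324, 3) [ 0.62815393 -0.32524676  0.11626056] [ 0.62781822 -0.32597292  0.11515921] (array([ 0.628 , -0.3253]), np.float64(0.0159), 321) [ 0.65667106 -0.29728628  0.12029834]
 body (array([ 0.6288, -0.3258]), np.float64(0.0286), 33)
[ 94 290  29  67 911] (908, 3) [ 0.68762473 -0.10741773  0.47623812] [ 0.68501155 -0.10721828  0.47401123] (array([ 0.6868, -0.1054]), np.float64(0.0046), 832) [ 0.69415754 -0.10601823  0.48224866]
 body 0
[380 290  30  67 921] (918, 3) [ 0.68783418 -0.17502785  0.47633455] [ 0.68572134 -0.17527639  0.47326263] (array([ 0.6869, -0.1762]), np.float64(0.0046), 768) [ 0.69456291 -0.17382922  0.48244921]
 body 0
[ 159  369  353   15 2262] (2254, 3) [ 0.68096091 -0.17289054  0.48549377] [ 0.67917015 -0.16009382  0.48376758] (array([ 0.7096, -0.1655]), np.float64(0.0362), 639) [ 0.68268434 -0.12150263  0.48801295]
 body 0
bar x at y=-.01 0.5299709 -0.043060977
bar x at y=-.01 0.6268453 -0.046065647
scene [2.326 0.269 0.486] neck 0
  rimtop px [ 476    0   36   66 1779] [[9.92687898 4.17807913 0.118     ]]
scene [ 0.614 -0.335  0.073] neck (array([ 0.6255, -0.3266]), np.float64(0.0163), 141)
  rimtop px [340 236  19  30 434] [[ 0.61618874 -0.32150279  0.118     ]]
scene [ 0.388 -0.356  0.071] neck (array([ 0.396 , -0.3458]), np.float64(0.0159), 158)
  rimtop px [281 268  21  34 512] [[ 0.39677271 -0.33698544  0.118     ]]
side [ 0.621 -0.309  0.071] neck (array([ 0.6263, -0.3234]), np.float64(0.0167), 65)
  rimtop px [243 134  14  23 231] [[ 0.61698891 -0.30480958  0.118     ]]
side [ 0.397 -0.327  0.076] neck (array([ 0.3961, -0.3377]), np.float64(0.0137), 49)
  rimtop px [300 136  12  24 221] [[ 0.40044925 -0.32611318  0.118     ]]
```

Emit:
send_rows(
  moves=[
    [-0.0097,0.0615,0.055,0,0.0127,0,0.8],
    [-0.0097,0.0615,0.055,0,0,0,0.8],
    [-0.0097,0.0615,0.055,0,0,0,0.8],
    [-0.0097,0.0615,0.055,0,0,0,0.8],
    [-0.0097,0.0615,0.055,0,0,0,0.8],
    [0,0,0,0,0,0,0.8],
  ],
)

```text
time: 8.38
ee_pos: [0.6262, -0.3294, 0.2274]
tool_rot: [[1.0, -0.003, -0.003], [-0.003, -1.0, 0.001], [-0.003, -0.001, -1.0]]
force: [1.6, -0.5, -0.6]
grip_width: 0.0834
```

```bash
python3 - <<'E'
from h import *
o=r.get_obs();print(o['time'],o['ee_pos'],o['tool_rot'][:,2])
p,d,C=shot("wrist","w3")
m=cv2.inRange(hsv(p),(5,120,40),(22,255,255))>0
X,uv=pts(C,d,m)
for zl,zh in((.08,.112),(.112,.122)):
    k=(X[:,2]>zl)&(X[:,2]<zh); print(circfit(X[k][:,:2]))
E
```

```text
8.375 [ 0.62616193 -0.32944608  0.22744919] [-3.49667773e-03  5.93407302e-04 -9.99993711e-01]
(array([ 0.5228, -0.3634]), np.float64(0.1105), 279)
(array([ 0.6278, -0.3265]), np.float64(0.0158), 700)
```

View pics/w3.png

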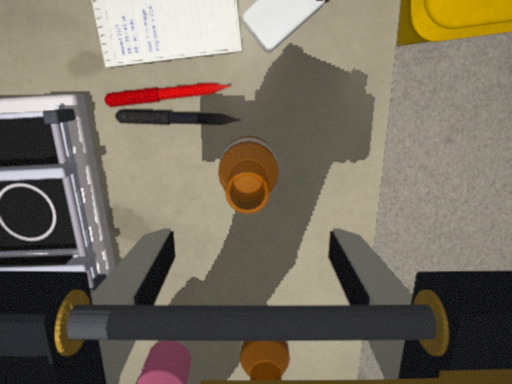

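Emit:
send_rows(
  moves=[
    [0.003,-0.006,0.055,0,0,0,0.8],
    [0,0,0.07,0,0,0,0.8],
    [0,0,0.06,0,0,0,0.8],
    [0,0,0.03,0,0,0,0.8],
    [0,0,0,0,0,0,-1],
    [0,0,0,0,0,0,-1],
    [0,0,0,0,0,0,-1],
    [0,0,0,0,0,0,-1],
    [0,0,0,0,0,0,-1],
  ],
)

```text
time: 9.55
ee_pos: [0.6316, -0.3227, 0.1029]
tool_rot: [[1.0, 0.002, 0.004], [0.002, -1.0, -0.0], [0.004, 0.0, -1.0]]
force: [-0.1, -0.7, 0.2]
grip_width: 0.0383
```

Emit:
send_rows(
  moves=[
    [0,0,0,0,0,0,-1],
    [0,0,0,0,0,0,-1],
    [0,0,-0.03,0,0,0,-1],
    [0,0,-0.07,0,0,0,-1],
    [0,0,-0.08,0,0,0,-1],
    [0,0,-0.08,0,0,0,-1],
    [0,0,0,0,0,0,-1],
  ],
)

```text
time: 10.42
ee_pos: [0.6326, -0.3231, 0.2638]
tool_rot: [[1.0, 0.002, 0.01], [0.002, -1.0, -0.003], [0.01, 0.003, -1.0]]
force: [-0.5, -0.2, -2.0]
grip_width: 0.0349
```

```bash
python3 - <<'E'
from h import *
o=r.get_obs();print(o['time'],o['ee_pos'],o['tool_rot'][:,2],o['grip_width'],o['force'])
p,d,C=shot("wrist","w4")
p,d,C=shot("scene","s4")
cv2.imwrite("pics/s4z.png",cv2.resize(p[120:384,180:480,::-1],None,fx=2.2,fy=2.2))
E
```

```text
10.425 [ 0.63264556 -0.32309688  0.26381954] [ 0.00996725 -0.00293648 -0.99994601] 0.0349202268570047 [-0.49044275 -0.15705809 -2.01993328]
```

View pics/w4.png

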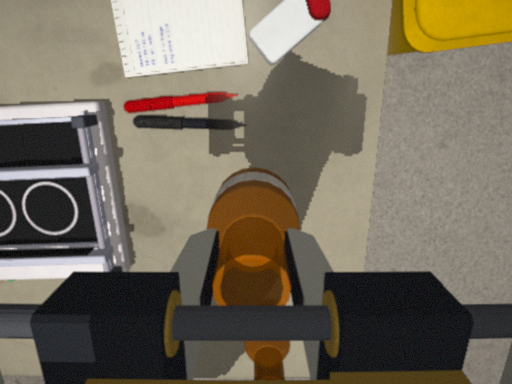

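View pics/s4z.png

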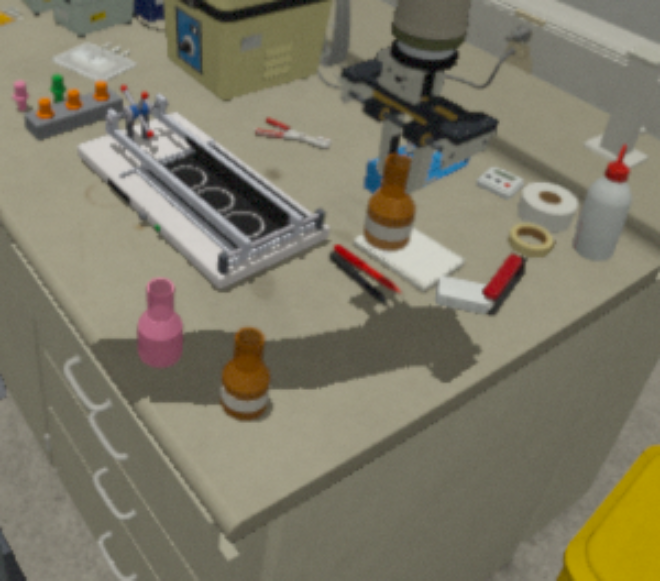

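Emit:
send_rows(
  moves=[
    [-0.0113,-0.081,0,0,-0.008,0,-1],
    [-0.0113,-0.081,0,0,0,0,-1],
    [-0.0113,-0.081,0,0,0,0,-1],
    [-0.0113,-0.081,0,0,0,0,-1],
    [-0.0113,-0.081,0,0,0,0,-1],
    [-0.0113,-0.081,0,0,0,0,-1],
    [-0.0113,-0.081,0,0,0,0,-1],
    [-0.0113,-0.081,0,0,0,0,-1],
    [0,0,0,0,0,0,-1],
    [0,0,0,0,0,0,-1],
  ],
)

```text
time: 11.78
ee_pos: [0.5753, 0.0658, 0.2575]
tool_rot: [[1.0, 0.002, -0.008], [0.002, -1.0, -0.001], [-0.008, 0.001, -1.0]]
force: [0.0, 0.5, -2.8]
grip_width: 0.0349
```

```bash
cat > held.py <<'E'
from h import *
o=r.get_obs();print(o['time'],o['ee_pos'].round(4),o['tool_rot'][:,2].round(4),o['tool_rot'][0,1].round(4),o['grip_width'],o['force'].round(2))
p,d,C=shot("wrist","held")
m=cv2.inRange(hsv(p),(5,120,40),(22,255,255))>0; m[300:]=0
X,uv=pts(C,d,m); X=(X-o['ee_pos'])@o['tool_rot']
for a,b in((-.02,-.008),(.02,.035),(.05,.1)):
    k=(X[:,2]>a)&(X[:,2]<b)&(np.hypot(X[:,0],X[:,1])<.06)
    print(a,circfit(X[k][:,:2]) if k.sum()>8 else k.sum(), (X[k].min(0)+X[k].max(0))/2, X[k].min(0),X[k].max(0))
E
python3 held.py
```

```text
11.775 [0.5753 0.0658 0.2575] [-7.8e-03 -9.0e-04 -1.0e+00] 0.0024 0.034909225797168236 [ 0.02  0.5  -2.82]
-0.02 (array([-0.0035,  0.0004]), np.float64(0.0155), 1657) [-0.00093556  0.00035928 -0.01298679] [-0.01486118 -0.01720961 -0.01795729] [ 0.01299005  0.01792816 -0.00801629]
0.02 (array([-0.0026,  0.0009]), np.float64(0.0164), 1336) [-0.00208121  0.00075542  0.02750396] [-0.01996734 -0.01910572  0.02000981] [0.01580491 0.02061657 0.0349981 ]
0.05 (array([-0.0051,  0.0014]), np.float64(0.0294), 657) [ 1.33951707e-02 -3.50548032e-05  7.49921141e-02] [ 0.00199155 -0.0278811   0.05000293] [0.02479879 0.02781099 0.0999813 ]
```

View pics/held.png

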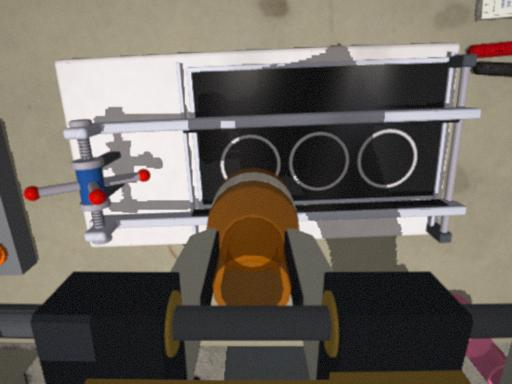

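Emit:
send_rows(
  moves=[
    [0.0053,0,0,0,0.0075,0,-1],
    [0,0,0.04,0,0,0,-1],
    [0,0,0.04,0,0,0,-1],
    [0,0,0,0,0,0,-1],
    [0,0,0,0,0,0,-1],
  ],
)

```text
time: 12.45
ee_pos: [0.5797, 0.0657, 0.2112]
tool_rot: [[1.0, 0.001, 0.003], [0.001, -1.0, 0.0], [0.003, -0.0, -1.0]]
force: [0.0, -0.1, -2.3]
grip_width: 0.035
```

```bash
python3 held.py
```

```text
12.45 [0.5797 0.0657 0.2112] [ 0.003  0.    -1.   ] 0.0011 0.034967699002368444 [ 0.05 -0.11 -2.31]
-0.02 (array([-0.0035,  0.0004]), np.float64(0.0155), 1671) [-0.00083429  0.00037501 -0.01295555] [-0.01469197 -0.01723106 -0.01790905] [ 0.0130234   0.01798107 -0.00800204]
0.02 (array([-0.0027,  0.0009]), np.float64(0.0164), 1325) [-0.00157226  0.00075219  0.0275017 ] [-0.01996016 -0.0185644   0.02000419] [0.01681564 0.02006877 0.03499921]
0.05 (array([-0.0051,  0.0014]), np.float64(0.0294), 683) [0.0103366  0.00137713 0.07496929] [-0.00411093 -0.02788193  0.05000791] [0.02478412 0.03063618 0.09993066]
```

Emit:
send_rows(
  moves=[
    [-0.002,0,0.05,0,0,0,-1],
    [0,0,0.04,0,0,0,-1],
    [0,0,0.008,0,0,0,-1],
    [0,0,0.006,0,0,0,-1],
    [0,0,0.004,0,0,0,-1],
    [0,0,0,0,0,0,-1],
  ],
)

```text
time: 13.25
ee_pos: [0.5784, 0.0662, 0.1463]
tool_rot: [[1.0, 0.002, 0.003], [0.002, -1.0, 0.0], [0.003, -0.0, -1.0]]
force: [0.1, -0.1, -2.0]
grip_width: 0.0349
```

Emit:
send_rows(
  moves=[
    [0,0,0.004,0,0,0,-1],
    [0,0,0.003,0,0,0,-1],
    [0,0,0.002,0,0,0,-1],
    [0,0,0,0,0,0,-1],
  ],
)

```text
time: 13.75
ee_pos: [0.5783, 0.0662, 0.1405]
tool_rot: [[1.0, 0.002, 0.002], [0.002, -1.0, -0.0], [0.002, 0.0, -1.0]]
force: [0.3, -0.8, 0.5]
grip_width: 0.0351
```

Emit:
send_rows(
  moves=[
    [0,0,0,0,0,0,0.6],
    [0,0,0,0,0,0,0.6],
    [0,0,0,0,0,0,0.6],
    [0,0,0,0,0,0,0.6],
    [0,0,-0.04,0,0,0,0.6],
    [0,0,-0.08,0,0,0,0.6],
    [0,0,-0.09,0,0,0,0.6],
    [-0.03,0.085,0,0,0,0,0.8],
    [-0.03,0.085,0,0,0,0,0.8],
    [-0.03,0.085,0,0,0,0,0.8],
    [-0.03,0.085,0,0,0,0,0.8],
    [-0.03,0.085,0,0,0,0,0.8],
    [-0.03,0.085,0,0,0,0,0.8],
    [-0.03,0.085,0,0,0,0,0.8],
    [-0.03,0.085,0,0,0,0,0.8],
    [-0.03,0,0,0,0,0,0.8],
    [-0.02,0,0,0,0,0,0.8],
    [0,0,0,0,0,0,0.8],
  ],
)

```text
time: 16.0
ee_pos: [0.4044, -0.341, 0.2662]
tool_rot: [[1.0, 0.003, 0.002], [0.003, -1.0, 0.0], [0.002, -0.0, -1.0]]
force: [1.0, -0.9, -0.1]
grip_width: 0.0837
```

```bash
python3 - <<'E'
from h import *
o=r.get_obs();print(o['time'],o['ee_pos'],o['tool_rot'][:,2])
p,d,C=shot("wrist","w5")
m=cv2.inRange(hsv(p),(5,120,40),(22,255,255))>0;m[300:]=0
X,uv=pts(C,d,m)
k=(X[:,2]>.112)&(X[:,2]<.122); print(circfit(X[k][:,:2]))
p,d,C=shot("scene","s5")
cv2.imwrite("pics/s5z.png",cv2.resize(p[120:384,180:480,::-1],None,fx=2.2,fy=2.2))
E
```

```text
16.0 [ 0.40436352 -0.34103851  0.26617459] [ 2.33834095e-03  2.82017323e-04 -9.99997226e-01]
(array([ 0.3979, -0.3452]), np.float64(0.0158), 538)
```

View pics/w5.png

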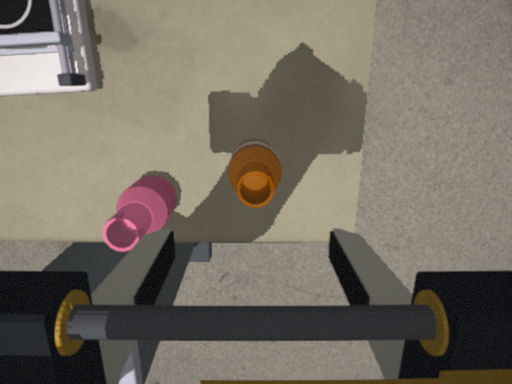

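View pics/s5z.png

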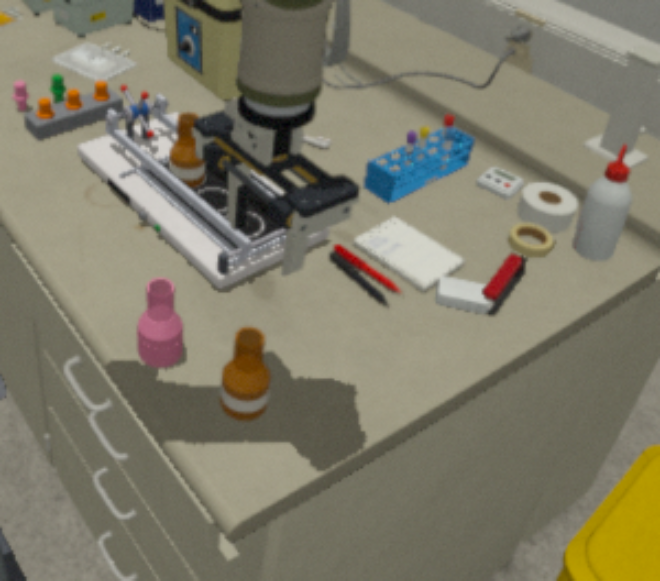

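Emit:
send_rows(
  moves=[
    [-0.0108,0.007,0.03,0,0,0,0.8],
    [0,0,0.06,0,0,0,0.8],
    [0,0,0.05,0,0,0,0.8],
    [0,0,0.05,0,0,0,0.8],
    [0,0,0.04,0,0,0,0.8],
    [0,0,0.03,0,0,0,0.8],
    [0,0,0.012,0,0,0,0.8],
    [0,0,0,0,0,0,0.3],
  ],
)

```text
time: 17.1
ee_pos: [0.3992, -0.3459, 0.1026]
tool_rot: [[1.0, 0.003, 0.002], [0.003, -1.0, 0.0], [0.002, -0.0, -1.0]]
force: [-0.0, 0.5, 1.1]
grip_width: 0.0777
```

Emit:
send_rows(
  moves=[
    [0,0,0,0,0,0,-1],
    [0,0,0,0,0,0,-1],
    [0,0,0,0,0,0,-1],
    [0,0,0,0,0,0,-1],
    [0,0,0,0,0,0,-1],
    [0,0,0,0,0,0,-1],
    [0,0,0,0,0,0,-1],
    [0,0,-0.03,0,0,0,-1],
    [0,0,-0.07,0,0,0,-1],
    [0,0,-0.08,0,0,0,-1],
    [0,0,-0.08,0,0,0,-1],
    [0,0,0,0,0,0,-1],
  ],
)

```text
time: 18.6
ee_pos: [0.3994, -0.3474, 0.2618]
tool_rot: [[1.0, 0.002, 0.007], [0.002, -1.0, -0.004], [0.007, 0.004, -1.0]]
force: [0.0, 0.0, -3.0]
grip_width: 0.0364
```

Emit:
send_rows(
  moves=[
    [0.0436,-0.0623,0,0,0,0,-1],
    [0.0436,-0.0623,0,0,0,0,-1],
    [0.0436,-0.0623,0,0,0,0,-1],
    [0.0436,-0.0623,0,0,0,0,-1],
    [0.0436,-0.0623,0,0,0,0,-1],
    [0.0436,-0.0623,0,0,0,0,-1],
    [0.0436,-0.0623,0,0,0,0,-1],
    [0,0,0.05,0,0,0,-1],
    [0,0,0.03,0,0,0,-1],
    [0,0,0,0,0,0,-1],
    [0,0,0,0,0,0,-1],
  ],
)

```text
time: 19.98
ee_pos: [0.5809, -0.0845, 0.2109]
tool_rot: [[1.0, 0.002, 0.002], [0.002, -1.0, 0.0], [0.002, -0.0, -1.0]]
force: [0.2, 0.2, -3.1]
grip_width: 0.036
```

```bash
python3 held.py
```

```text
19.975 [ 0.5809 -0.0845  0.2109] [ 0.0017  0.     -1.    ] 0.0018 0.0360133677618449 [ 0.25  0.24 -3.08]
-0.02 (array([-0.0001,  0.0006]), np.float64(0.0156), 1903) [ 0.0007193   0.00035845 -0.01257829] [-0.01508727 -0.01793355 -0.01714658] [ 0.01652587  0.01865045 -0.00801   ]
0.02 (array([0.0009, 0.    ]), np.float64(0.0163), 1362) [0.00145143 0.00028405 0.027512  ] [-0.01646639 -0.01963102  0.02002523] [0.01936924 0.02019911 0.03499878]
0.05 (array([-0.0016, -0.0002]), np.float64(0.0293), 667) [ 1.26843608e-02 -2.16431264e-05  7.49879095e-02] [-0.00278726 -0.02958381  0.05000672] [0.02815599 0.02954052 0.0999691 ]
```

View pics/held.png

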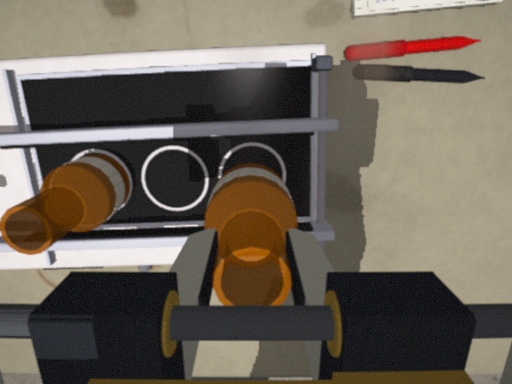

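Emit:
send_rows(
  moves=[
    [0,0.002,0.05,0,0,0,-1],
    [0,0,0.04,0,0,0,-1],
    [0,0,0.01,0,0,0,-1],
    [0,0,0.007,0,0,0,-1],
    [0,0,0.004,0,0,0,-1],
    [0,0,0.003,0,0,0,-1],
    [0,0,0.002,0,0,0,-1],
    [0,0,0,0,0,0,-1],
  ],
)

```text
time: 21.02
ee_pos: [0.5812, -0.0855, 0.1417]
tool_rot: [[1.0, 0.002, 0.002], [0.002, -1.0, -0.0], [0.002, 0.0, -1.0]]
force: [0.2, -0.2, -3.0]
grip_width: 0.0364
```

Emit:
send_rows(
  moves=[
    [0,0,0.002,0,0,0,-1],
    [0,0,0.002,0,0,0,-1],
    [0,0,0,0,0,0,-1],
  ],
)

```text
time: 21.4
ee_pos: [0.5823, -0.0853, 0.1407]
tool_rot: [[1.0, 0.002, 0.005], [0.002, -1.0, -0.0], [0.005, 0.0, -1.0]]
force: [-1.9, 1.9, 11.8]
grip_width: 0.0362
```

Emit:
send_rows(
  moves=[
    [0,0,-0.002,0,0,0,-1],
    [0,0,0,0,0,0,0.6],
    [0,0,0,0,0,0,0.6],
    [0,0,0,0,0,0,0.6],
    [0,0,0,0,0,0,0.6],
    [0,0,-0.04,0,0,0,0.6],
    [0,0,-0.08,0,0,0,0.6],
    [0,0,-0.1,0,0,0,0.6],
    [0.03,-0.04,-0.1,0,0,0,0.6],
    [0.03,-0.06,-0.1,0,0,0,0.6],
    [0.04,-0.06,-0.05,0,0,0,0.6],
    [0.04,-0.06,0,0,0,0,1],
    [0,0,0,0,0,0,1],
    [0,0,0,0,0,0,1],
  ],
)

```text
time: 23.15
ee_pos: [0.6602, 0.0394, 0.4097]
tool_rot: [[1.0, 0.002, 0.001], [0.002, -1.0, -0.001], [0.001, 0.001, -1.0]]
force: [-1.0, 0.3, -0.5]
grip_width: 0.0927
```

```bash
cat > view.py <<'E'
import sys
from h import *
o=r.get_obs();print(o['time'],o['ee_pos'].round(4),o['tool_rot'][:,2].round(4))
p,d,C=shot("wrist",sys.argv[1]); 
m=cv2.inRange(hsv(p),(5,120,40),(22,255,255))>0;m[290:]=0
X,uv=pts(C,d,m)
for cx in((.5748,.066),(.581,-.086)):
    for a,b in((.15,.16),(.12,.15),(.06,.09)):
        k=(X[:,2]>a)&(X[:,2]<b)&(np.hypot(*(X[:,:2]-cx).T)<.05); print(cx,a,circfit(X[k][:,:2]) if k.sum()>8 else 0)
X,uv=pts(C,d,cv2.inRange(hsv(p),(0,190,90),(3,255,255))>0)
k=(abs(X[:,0]-.57)<.03)&(abs(X[:,1]-.22)<.08)
u=uv[k]; im=np.zeros(d.shape,np.uint8); im[u[:,1],u[:,0]]=1
for s,c,l in blobs(im,6): 
    Y,_=pts(C,d,l); print('ball top',np.median(Y,0).round(4), Y.max(0).round(4))
Y,_=pts(C,d,cv2.inRange(hsv(p),(100,120,60),(125,255,255))>0)
k=(abs(Y[:,0]-.57)<.03)&(abs(Y[:,1]-.22)<.04)
if k.any(): print('blue',np.median(Y[k],0).round(4),Y[k].min(0).round(4),Y[k].max(0).round(4))
X,uv=pts(C,d,d>0); k=(X[:,2]>.071)&(X[:,2]<.08)&(X[:,0]>.45)&(X[:,0]<.75)&(X[:,1]>-.15)&(X[:,1]<.17)
Y=X[k]; xs=[]
for q in(Y[:,0]+.0436*Y[:,1]<.56,(Y[:,0]+.0436*Y[:,1]>=.6)):
    z=Y[q]; l=cv2.fitLine(z[:,:2].astype(np.float32),cv2.DIST_HUBER,0,1e-4,1e-4).ravel(); xs.append(l[2]+(-.01-l[3])*l[0]/l[1])
print('bars x at y=-.01',xs,'gap c-c',(xs[1]-xs[0])*.999,'theta',(.101-(xs[1]-xs[0])*.999)/.00344)
E
python3 view.py w6
```

```text
23.15 [0.6602 0.0394 0.4097] [ 1.1e-03 -8.0e-04 -1.0e+00]
(0.5748, 0.066) 0.15 (array([0.5753, 0.064 ]), np.float64(0.0157), 264)
(0.5748, 0.066) 0.12 (array([0.5763, 0.0637]), np.float64(0.0158), 376)
(0.5748, 0.066) 0.06 (array([0.5661, 0.0648]), np.float64(0.0369), 70)
(0.581, -0.086) 0.15 (array([ 0.5811, -0.0844]), np.float64(0.0155), 236)
(0.581, -0.086) 0.12 (array([ 0.5817, -0.0842]), np.float64(0.0159), 441)
(0.581, -0.086) 0.06 (array([ 0.5749, -0.0894]), np.float64(0.0353), 101)
ball top [0.5711 0.1743 0.0718] [0.5756 0.1782 0.0743]
ball top [0.5665 0.2614 0.1216] [0.5711 0.2662 0.1236]
ball top [0.57   0.1933 0.14  ] [0.575  0.1975 0.1425]
blue [0.5721 0.2187 0.1021] [0.5507 0.2078 0.0916] [0.5836 0.2273 0.1047]
bars x at y=-.01 [np.float32(0.5294276), np.float32(0.62734056)] gap c-c 0.09781506 theta 0.92585593
```

View pics/w6.png

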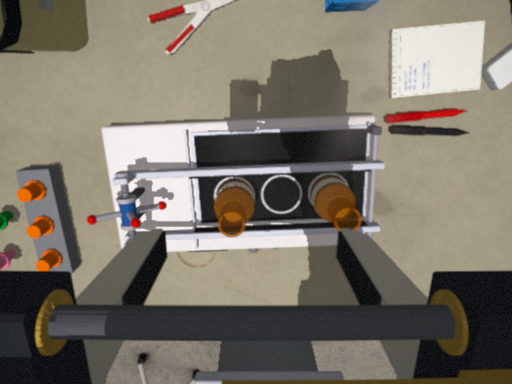

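Emit:
send_rows(
  moves=[
    [-0.0368,-0.0482,0.06,0,0,0,-1],
    [-0.0368,-0.0482,0.06,0,0,0,-1],
    [-0.0368,-0.0482,0.09,0,0,0,-1],
    [-0.0368,-0.0482,0.09,0,0,0,-1],
    [0,0,0,0,0,0,-1],
    [0,0,0,0,0,0,-1],
    [0,0,0,0,0,0,-1],
    [0,0,0,0,0,0,-1],
    [0,0,0,0,0,0,-1],
    [0,0,0,0,0,0,-1],
  ],
)

```text
time: 24.45
ee_pos: [0.5744, 0.1532, 0.2347]
tool_rot: [[1.0, 0.002, 0.003], [0.002, -1.0, 0.0], [0.003, -0.0, -1.0]]
force: [-0.4, -1.1, 0.3]
grip_width: 0.0014
```

Emit:
send_rows(
  moves=[
    [-0.004,0,0.06,0,0,0,-1],
    [0,0,0.06,0,0,0,-1],
    [0,0,0.057,0,0,0,-1],
    [0,0,0,0,0,0,-1],
  ],
)

```text
time: 24.95
ee_pos: [0.5707, 0.153, 0.1263]
tool_rot: [[1.0, 0.002, -0.002], [0.002, -1.0, -0.002], [-0.002, 0.001, -1.0]]
force: [0.3, -0.1, 0.1]
grip_width: 0.0006
```

```bash
python3 - <<'E'
from h import *
p,d,C=shot("side"); cv2.imwrite("pics/s7.png",cv2.resize(p[110:310,130:330,::-1],None,fx=3,fy=3,interpolation=2))
E
```

```text
(no output)
```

View pics/s7.png

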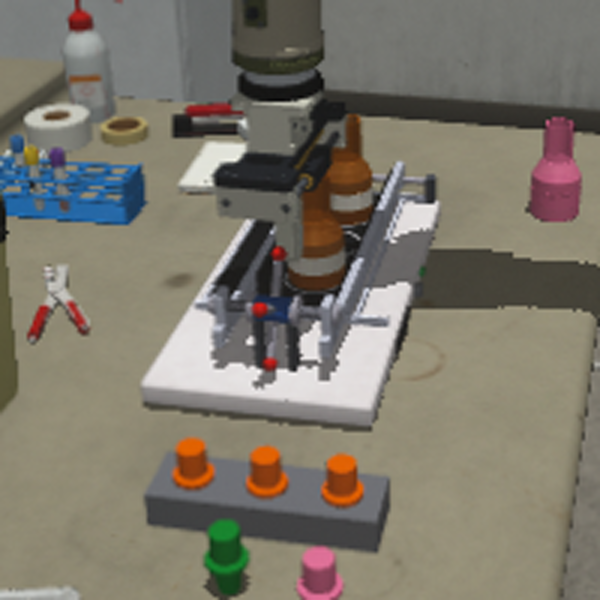

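Emit:
send_rows(
  moves=[
    [0,-0.0143,-0.003,0,0,0,-1],
    [-0.0006,-0.0143,0,0,0,0,-1],
    [-0.0006,-0.0143,0,0,0,0,-1],
    [-0.0006,-0.0143,0,0,0,0,-1],
    [-0.0006,-0.0143,0,0,0,0,-1],
    [-0.0006,-0.0143,0,0,0,0,-1],
    [-0.0006,-0.0143,0,0,0,0,-1],
    [-0.0006,-0.0143,0,0,0,0,-1],
    [-0.0006,-0.0143,0,0,0,0,-1],
    [-0.0006,-0.0143,0,0,0,0,-1],
    [0,0,0,0,0,0,-1],
  ],
)

```text
time: 26.38
ee_pos: [0.5681, 0.2403, 0.1299]
tool_rot: [[1.0, 0.003, 0.002], [0.003, -1.0, 0.0], [0.002, -0.0, -1.0]]
force: [-0.6, -1.2, 1.6]
grip_width: 0.0005
```

```bash
python3 - <<'E'
from h import *
p,d,C=shot("side"); cv2.imwrite("pics/s8.png",cv2.resize(p[110:310,130:330,::-1],None,fx=3,fy=3,interpolation=2))
E
```

```text
(no output)
```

View pics/s8.png

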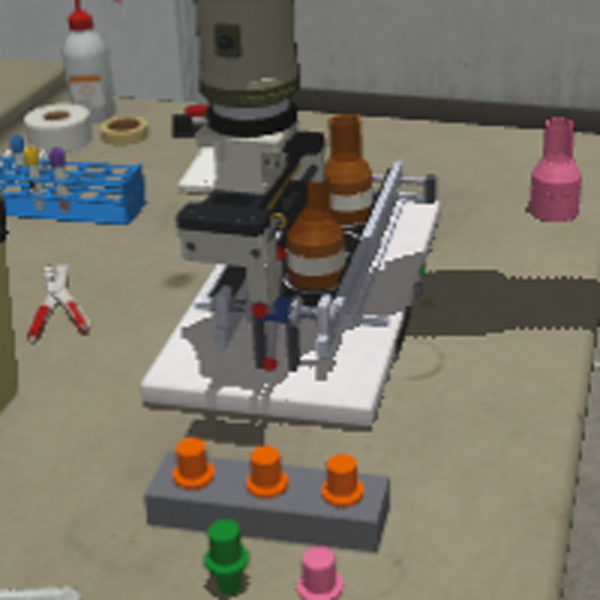

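Emit:
send_rows(
  moves=[
    [0,0,-0.06,0,0,0,-1],
    [0,0,-0.05,0,0,0,-1],
    [0.003,0.073,0,0,0,0,-1],
    [0.003,0.072,0,0,0,0,-1],
    [0,0,0,0,0,0,-1],
    [0,0,0.06,0,0,0,-1],
    [0,0,0.05,0,0,0,-1],
    [0,0,0,0,0,0,-1],
  ],
)

```text
time: 27.42
ee_pos: [0.5712, 0.1533, 0.1283]
tool_rot: [[1.0, 0.003, -0.001], [0.003, -1.0, -0.0], [-0.001, 0.0, -1.0]]
force: [-0.4, 0.2, 0.4]
grip_width: 0.0006
```

Emit:
send_rows(
  moves=[
    [-0.0006,-0.0143,0,0,0,0,-1],
    [-0.0006,-0.0143,0,0,0,0,-1],
    [-0.0006,-0.0143,0,0,0,0,-1],
    [-0.0006,-0.0143,0,0,0,0,-1],
    [-0.0006,-0.0143,0,0,0,0,-1],
    [-0.0006,-0.0143,0,0,0,0,-1],
    [-0.0006,-0.0143,0,0,0,0,-1],
    [-0.0006,-0.0143,0,0,0,0,-1],
    [-0.0006,-0.0143,0,0,0,0,-1],
    [-0.0006,-0.0143,0,0,0,0,-1],
    [0,0,0,0,0,0,-1],
  ],
)

```text
time: 28.8
ee_pos: [0.5681, 0.2389, 0.1299]
tool_rot: [[1.0, 0.003, 0.002], [0.003, -1.0, 0.0], [0.002, -0.0, -1.0]]
force: [-0.5, -1.8, 2.2]
grip_width: 0.0003
```

Emit:
send_rows(
  moves=[
    [0,0,-0.06,0,0,0,-1],
    [0,0,-0.05,0,0,0,-1],
    [0.003,0.072,0,0,0,0,-1],
    [0.003,0.071,0,0,0,0,-1],
    [0,0,0,0,0,0,-1],
  ],
)

```text
time: 29.42
ee_pos: [0.5725, 0.149, 0.1962]
tool_rot: [[1.0, -0.002, 0.002], [-0.002, -1.0, -0.001], [0.002, 0.001, -1.0]]
force: [0.1, 0.7, -0.8]
grip_width: 0.0007
```

```bash
python3 - <<'E'
from h import *
p,d,C=shot("side"); cv2.imwrite("pics/s9.png",cv2.resize(p[110:310,130:330,::-1],None,fx=3,fy=3,interpolation=2))
for nm,lo,hi in(("red",(0,190,90),(3,255,255)),):
  for s,c,l in blobs(cv2.inRange(hsv(p),lo,hi)>0,6):
    X,_=pts(C,d,l); m=np.median(X,0)
    if abs(m[0]-.57)<.04: print(m.round(3),c.round())
E
```

```text
[0.565 0.2   0.14 ] [223. 194.]
[0.562 0.269 0.121] [216. 212.]
[0.564 0.252 0.053] [220. 231.]
```

View pics/s9.png

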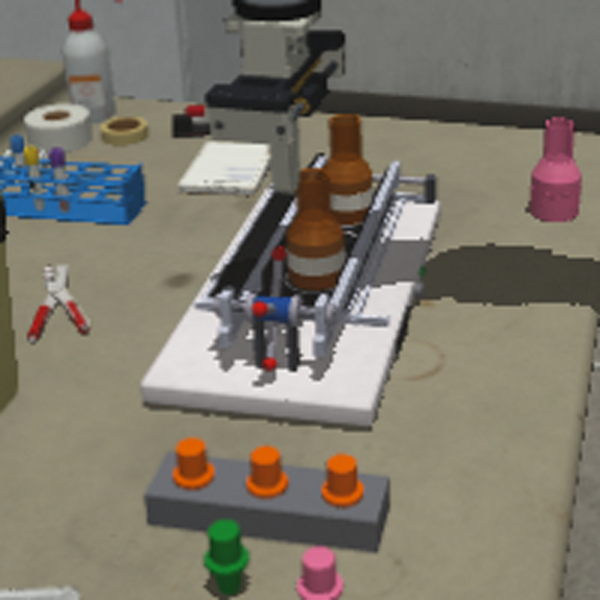

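Emit:
send_rows(
  moves=[
    [0,0,0.06,0,0,0,-1],
    [0,-0.005,0.05,0,0,0,-1],
    [-0.0006,-0.0143,0,0,0,0,-1],
    [-0.0006,-0.0143,0,0,0,0,-1],
    [-0.0006,-0.0143,0,0,0,0,-1],
    [-0.0006,-0.0143,0,0,0,0,-1],
    [-0.0006,-0.0143,0,0,0,0,-1],
    [-0.0006,-0.0143,0,0,0,0,-1],
    [-0.0006,-0.0143,0,0,0,0,-1],
    [-0.0006,-0.0143,0,0,0,0,-1],
    [-0.0006,-0.0143,0,0,0,0,-1],
    [-0.0006,-0.0143,0,0,0,0,-1],
    [0,-0.003,0,0,0,0,-1],
    [0,0,0,0,0,0,-1],
  ],
)

```text
time: 31.22
ee_pos: [0.5682, 0.2432, 0.13]
tool_rot: [[1.0, 0.003, 0.002], [0.003, -1.0, 0.0], [0.002, -0.0, -1.0]]
force: [-1.5, -0.4, 1.5]
grip_width: -0.0
```

Emit:
send_rows(
  moves=[
    [0,0,-0.06,0,0,0,-1],
    [0,0,-0.05,0,0,0,-1],
    [0.003,0.072,0,0,0,0,-1],
    [0.003,0.071,0,0,0,0,-1],
    [0,0,0,0,0,0,-1],
  ],
)

```text
time: 31.85
ee_pos: [0.5727, 0.1537, 0.1963]
tool_rot: [[1.0, -0.003, 0.003], [-0.003, -1.0, -0.001], [0.003, 0.001, -1.0]]
force: [0.6, 1.4, -0.9]
grip_width: 0.0006
```

```bash
cat > sl.py <<'E'
from h import *
p,d,C=shot("side"); cv2.imwrite("pics/sl.png",cv2.resize(p[110:310,130:330,::-1],None,fx=3,fy=3,interpolation=2))
for s,c,l in blobs(cv2.inRange(hsv(p),(0,190,90),(3,255,255))>0,6):
    X,_=pts(C,d,l); m=np.median(X,0)
    if abs(m[0]-.57)<.04: print(m.round(3),c.round())
E
python3 sl.py
```

```text
[0.565 0.203 0.141] [222. 194.]
[0.563 0.268 0.118] [216. 214.]
[0.564 0.25  0.052] [220. 231.]
```

View pics/sl.png

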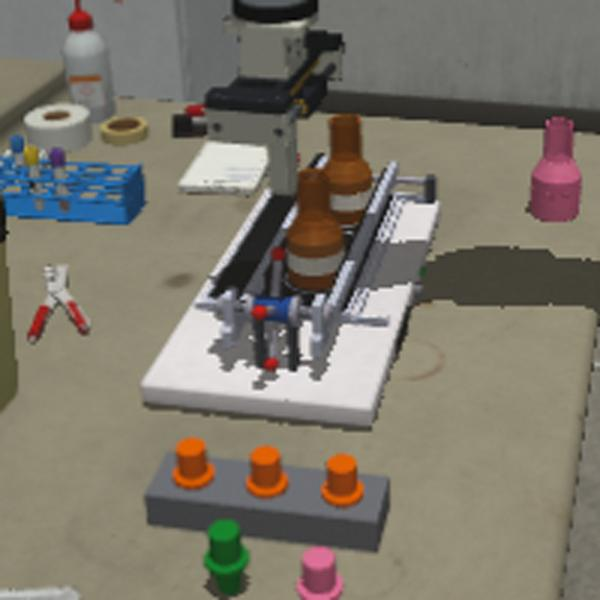

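Emit:
send_rows(
  moves=[
    [0,0,0.06,0,0,0,-1],
    [0,0,0.05,0,0,0,-1],
    [-0.0006,-0.0143,0,0,0,0,-1],
    [-0.0006,-0.0143,0,0,0,0,-1],
    [-0.0006,-0.0143,0,0,0,0,-1],
    [-0.0006,-0.0143,0,0,0,0,-1],
    [-0.0006,-0.0143,0,0,0,0,-1],
    [-0.0006,-0.0143,0,0,0,0,-1],
    [-0.0006,-0.0143,0,0,0,0,-1],
    [-0.0006,-0.0143,0,0,0,0,-1],
    [-0.0006,-0.0143,0,0,0,0,-1],
    [-0.0006,-0.0143,0,0,0,0,-1],
    [0,0,0,0,0,0,-1],
  ],
)

```text
time: 33.52
ee_pos: [0.5682, 0.2441, 0.13]
tool_rot: [[1.0, 0.003, 0.002], [0.003, -1.0, 0.001], [0.002, -0.001, -1.0]]
force: [-1.2, -1.0, 0.9]
grip_width: 0.0006
```

Emit:
send_rows(
  moves=[
    [0,0,-0.06,0,0,0,-1],
    [0,0,-0.05,0,0,0,-1],
    [0.003,0.072,0,0,0,0,-1],
    [0.003,0.071,0,0,0,0,-1],
    [0,0,0,0,0,0,-1],
  ],
)

```text
time: 34.15
ee_pos: [0.5726, 0.1537, 0.1962]
tool_rot: [[1.0, -0.003, 0.003], [-0.003, -1.0, -0.001], [0.003, 0.001, -1.0]]
force: [0.7, -0.3, 0.3]
grip_width: 0.0005
```

```bash
python3 sl.py
```

```text
[0.567 0.202 0.14 ] [222. 194.]
[0.563 0.27  0.118] [216. 214.]
[0.563 0.249 0.05 ] [220. 231.]
```

View pics/sl.png

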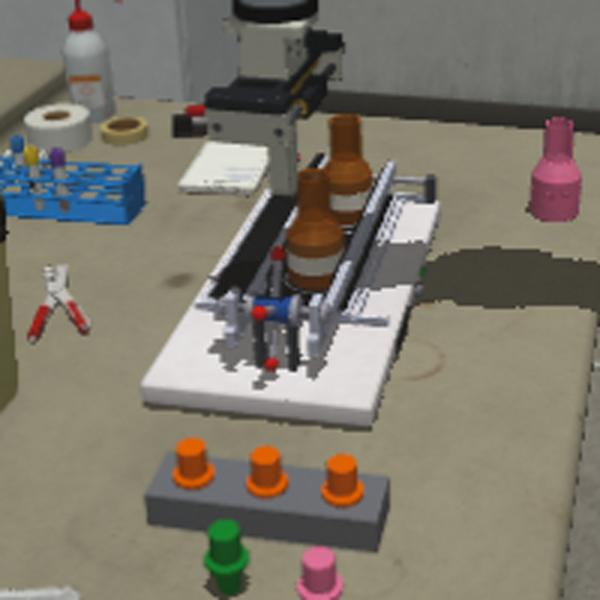

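Emit:
send_rows(
  moves=[
    [0,0,0.06,0,0,0,-1],
    [0,0,0.05,0,0,0,-1],
    [-0.0006,-0.012,0,0,0,0,-1],
    [-0.0006,-0.012,0,0,0,0,-1],
    [-0.0006,-0.012,0,0,0,0,-1],
    [-0.0006,-0.012,0,0,0,0,-1],
    [-0.0006,-0.012,0,0,0,0,-1],
    [0,0,0,0,0,0,-1],
  ],
)

```text
time: 35.2
ee_pos: [0.5708, 0.1941, 0.1308]
tool_rot: [[1.0, 0.003, 0.004], [0.003, -1.0, 0.001], [0.004, -0.001, -1.0]]
force: [0.3, 1.0, 0.4]
grip_width: 0.0003
```

Emit:
send_rows(
  moves=[
    [0,-0.003,0,0,0,0,-1],
    [0,-0.003,0,0,0,0,-1],
    [0,0,0,0,0,0,-1],
  ],
)

```text
time: 35.58
ee_pos: [0.5705, 0.1965, 0.13]
tool_rot: [[1.0, 0.002, 0.002], [0.002, -1.0, -0.0], [0.002, 0.0, -1.0]]
force: [0.8, -1.7, 2.1]
grip_width: 0.0004
```

Emit:
send_rows(
  moves=[
    [0,-0.003,0,0,0,0,-1],
    [0,-0.003,0,0,0,0,-1],
    [0,0,0,0,0,0,-1],
  ],
)

```text
time: 35.95
ee_pos: [0.5704, 0.1982, 0.13]
tool_rot: [[1.0, 0.001, 0.001], [0.001, -1.0, -0.002], [0.001, 0.002, -1.0]]
force: [-0.0, -8.2, 3.6]
grip_width: 0.0006
```

```bash
python3 sl.py
```

```text
[0.565 0.226 0.146] [220. 196.]
[0.562 0.276 0.097] [216. 222.]
```

View pics/sl.png

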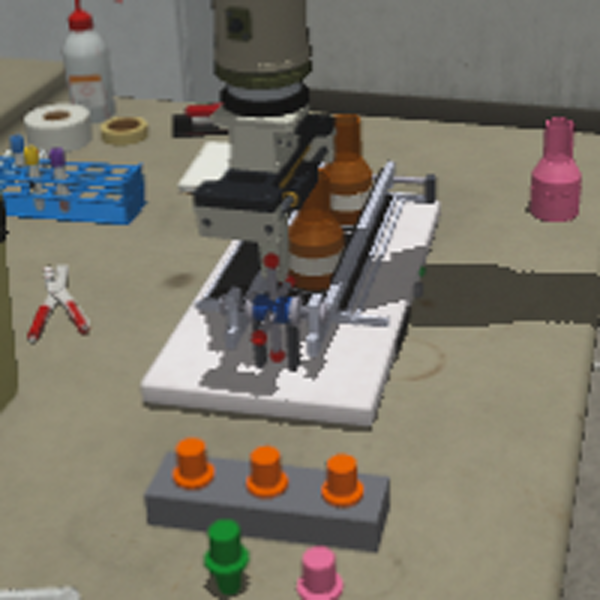

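Emit:
send_rows(
  moves=[
    [0,-0.003,0,0,0,0,-1],
    [0,-0.002,0,0,0,0,-1],
    [0,0,0,0,0,0,-1],
  ],
)

```text
time: 36.38
ee_pos: [0.5704, 0.1984, 0.13]
tool_rot: [[1.0, -0.001, 0.001], [-0.001, -1.0, -0.005], [0.001, 0.005, -1.0]]
force: [0.7, -16.4, 7.9]
grip_width: 0.0005
```

Emit:
send_rows(
  moves=[
    [0,0.02,0,0,0,0,-1],
    [0,0,-0.06,0,0,0,-1],
    [0,0,-0.1,0,0,0,-1],
    [0.03,-0.03,-0.1,0,0,0,0],
    [0.05,-0.03,-0.1,0,0,0,0.5],
    [0.05,0.0,-0.06,0,0,0,1],
    [0,0,0,0,0,0,1],
    [0,0,0,0,0,0,1],
    [0,0,0,0,0,0,1],
  ],
)

```text
time: 37.5
ee_pos: [0.643, 0.2248, 0.3722]
tool_rot: [[1.0, 0.003, -0.0], [0.003, -1.0, -0.001], [-0.0, 0.001, -1.0]]
force: [0.8, -0.7, 0.4]
grip_width: 0.0559
```

```bash
python3 view.py w10; python3 - <<'E'
from h import *
p,d,C=shot("wrist")
X,uv=pts(C,d,cv2.inRange(hsv(p),(3,180,130),(20,255,255))>0)
for cx in((.59,.39),(.528,.388),(.468,.386)):
    k=(np.hypot(*(X[:,:2]-cx).T)<.03)&(X[:,2]>.059)&(X[:,2]<.07); print(k.sum(), circfit(X[k][:,:2]) if k.sum()>8 else 0,(X[k].min(0)+X[k].max(0))/2 if k.any() else 0, X[k].mean(0))
E
```

```text
37.5 [0.643  0.2248 0.3722] [-3.e-04 -7.e-04 -1.e+00]
(0.5748, 0.066) 0.15 (array([0.5748, 0.0653]), np.float64(0.0159), 373)
(0.5748, 0.066) 0.12 (array([0.5754, 0.0662]), np.float64(0.016), 616)
(0.5748, 0.066) 0.06 (array([0.5729, 0.0627]), np.float64(0.0309), 167)
(0.581, -0.086) 0.15 (array([ 0.5807, -0.0829]), np.float64(0.0153), 217)
(0.581, -0.086) 0.12 (array([ 0.5809, -0.083 ]), np.float64(0.0159), 648)
(0.581, -0.086) 0.06 (array([ 0.5803, -0.0849]), np.float64(0.0296), 220)
ball top [0.5712 0.1707 0.0974] [0.5753 0.1735 0.0994]
ball top [0.5673 0.2705 0.0972] [0.5715 0.2749 0.0994]
ball top [0.5692 0.2194 0.147 ] [0.5736 0.2253 0.1494]
blue [0.572  0.2201 0.1013] [0.5516 0.2092 0.0963] [0.5828 0.2307 0.1241]
bars x at y=-.01 [np.float32(0.5405711), np.float32(0.61510944)] gap c-c 0.074463814 theta 7.714009
200 (array([0.5847, 0.3915]), np.float64(0.0091), 137) [0.58479537 0.39147413 0.06218236] [0.58487721 0.39133975 0.06299727]
178 (array([0.523 , 0.3883]), np.float64(0.0091), 129) [0.52293488 0.38871185 0.06228842] [0.52324988 0.3882755  0.06314393]
40 (array([0.4637, 0.3885]), np.float64(0.0064), 33) [0.46374903 0.39077157 0.06270722] [0.46593374 0.39101061 0.06324264]
```

View pics/w10.png

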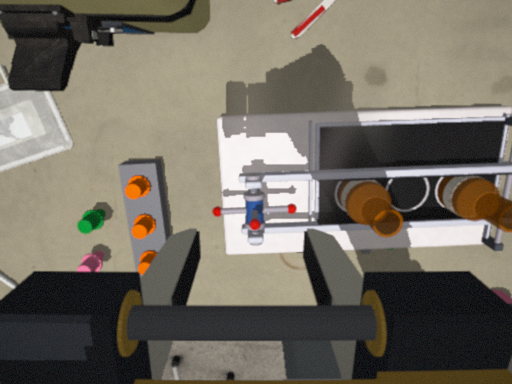

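Emit:
send_rows(
  moves=[
    [-0.0242,-0.0694,0.03,0,0,0,0.3],
    [-0.0242,-0.0694,0.07,0,0,0,0.3],
    [-0.0242,-0.0694,0.07,0,0,0,0.3],
    [-0.0242,-0.0694,0.07,0,0,0,0.3],
    [0,0,0.03,0,0,0,0.3],
    [0,0,0,0,0,0,0.3],
    [0,0,0,0,0,0,0.3],
  ],
)

```text
time: 38.48
ee_pos: [0.5875, 0.3899, 0.2128]
tool_rot: [[1.0, -0.0, 0.004], [-0.0, -1.0, 0.0], [0.004, -0.0, -1.0]]
force: [1.4, 0.3, 0.0]
grip_width: 0.0609
```

```bash
cat > st.py <<'E'
from h import *
o=r.get_obs();print(o['time'],o['ee_pos'].round(4),o['tool_rot'][:,2].round(4),o['grip_width'])
p,d,C=shot("wrist","st")
X,uv=pts(C,d,cv2.inRange(hsv(p),(3,180,130),(20,255,255))>0)
for cx in((.585,.391),(.523,.388),(.462,.386)):
    k=(np.hypot(*(X[:,:2]-cx).T)<.025)&(X[:,2]>.061)&(X[:,2]<.07); print(k.sum(), circfit(X[k][:,:2]) if k.sum()>8 else 0,(X[k].min(0)+X[k].max(0))/2 if k.any() else 0)
E
python3 st.py
```

```text
38.475 [0.5875 0.3899 0.2128] [ 3.9e-03  2.0e-04 -1.0e+00] 0.06085980695729461
331 (array([0.5837, 0.3928]), np.float64(0.0085), 235) [0.58338297 0.39290825 0.0635469 ]
403 (array([0.5228, 0.3896]), np.float64(0.0091), 271) [0.52245035 0.38922195 0.06342401]
262 (array([0.4632, 0.3863]), np.float64(0.0076), 192) [0.46389466 0.386157   0.06323983]
```

View pics/st.png

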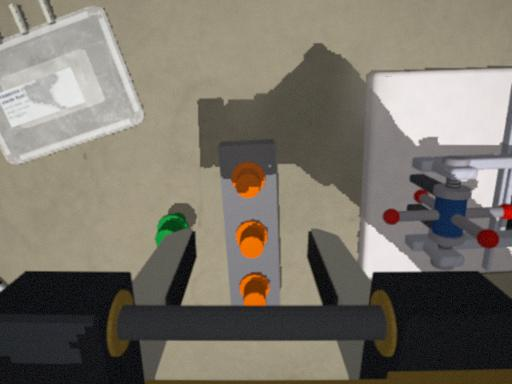

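Emit:
send_rows(
  moves=[
    [-0.006,-0.0043,0.04,0,0,0,0.3],
    [0,0,0.07,0,0,0,0.3],
    [0,0,0.07,0,0,0,0.3],
    [0,0,0.04,0,0,0,0.3],
    [0,0,0.02,0,0,0,0.3],
    [0,0,0,0,0,0,0.3],
    [0,0,0,0,0,0,0.3],
  ],
)

```text
time: 39.4
ee_pos: [0.5837, 0.394, 0.0691]
tool_rot: [[1.0, 0.002, 0.004], [0.002, -1.0, 0.001], [0.004, -0.001, -1.0]]
force: [0.8, -0.1, -0.2]
grip_width: 0.0605
```

Emit:
send_rows(
  moves=[
    [0,0.0025,0.007,0,0,0,0.3],
    [0,0,0.006,0,0,0,0.3],
    [0,0,0,0,0,0,0.3],
    [0,0,0,0,0,0,-1],
    [0,0,0,0,0,0,-1],
    [0,0,0,0,0,0,-1],
    [0,0,0,0,0,0,-1],
    [0,0,0,0,0,0,-1],
  ],
)

```text
time: 40.4
ee_pos: [0.5829, 0.3923, 0.0598]
tool_rot: [[1.0, 0.002, 0.002], [0.002, -1.0, 0.0], [0.002, -0.0, -1.0]]
force: [-0.4, -0.5, -0.1]
grip_width: 0.0231
```

Emit:
send_rows(
  moves=[
    [0,0,-0.03,0,0,0,-1],
    [0,0,-0.08,0,0,0,-1],
    [0,0,-0.1,0,0,0,-1],
    [0,0,-0.1,0,0,0,-1],
    [0,0,-0.05,0,0,0,-1],
    [0,0.1,0,0,0,0,-1],
    [0,0.1,0,0,0,0,-1],
    [0,0.1,0,0,0,0,-1],
    [0,0.1,0,0,0,0,-1],
    [0,0.1,0,0,0,0,-1],
    [0,0.1,0,0,0,0,-1],
    [0,0.1,0,0,0,0,-1],
    [0,0.09,0,0,0,0,-1],
    [0,0,0,0,0,0,-1],
    [0,0,0,0,0,0,-1],
  ],
)

```text
time: 42.28
ee_pos: [0.5833, -0.0813, 0.2767]
tool_rot: [[1.0, 0.002, 0.003], [0.002, -1.0, 0.001], [0.003, -0.0, -1.0]]
force: [0.9, 0.5, -0.6]
grip_width: 0.0233
```

```bash
cat > hs.py <<'E'
import sys
from h import *
o=r.get_obs();print(o['time'],o['ee_pos'].round(4),o['tool_rot'][:,2].round(4),o['grip_width'],o['force'].round(2))
p,d,C=shot("wrist","hs")
H=hsv(p)
T=lambda X:(X-o['ee_pos'])@o['tool_rot']
m=cv2.inRange(H,(3,200,170),(18,255,255))>0
X,uv=pts(C,d,m); t=T(X); k=(np.hypot(t[:,0],t[:,1])<.03)&(t[:,2]<.06)&(t[:,2]>-.03)
print('held orange',k.sum(),t[k].min(0).round(4),t[k].max(0).round(4))
q=k&(t[:,2]<-.003); print(' knob top', circfit(t[q][:,:2]) if q.sum()>8 else 0)
q=k&(t[:,2]>.015)&(t[:,2]<.028); print(' flange', circfit(t[q][:,:2]) if q.sum()>8 else 0, t[q].min(0).round(4) if q.any() else 0,t[q].max(0).round(4) if q.any() else 0)
m=cv2.inRange(H,(5,120,40),(22,255,255))>0
X,uv=pts(C,d,m)
c=np.array([float(sys.argv[1]),float(sys.argv[2])])
for a,b in((.152,.16),(.12,.15)):
    k=(X[:,2]>a)&(X[:,2]<b)&(np.hypot(*(X[:,:2]-c).T)<.03); print('neck',k.sum(),circfit(X[k][:,:2]) if k.sum()>8 else 0,(X[k].min(0)+X[k].max(0))/2 if k.any() else 0)
E
python3 hs.py .581 -.084
```

```text
42.275 [ 0.5833 -0.0813  0.2767] [ 3.3e-03  5.0e-04 -1.0e+00] 0.02334939760388246 [ 0.86  0.45 -0.57]Traceback (most recent call last):
  File "hs.py", line 9, in <module>
    print('held orange',k.sum(),t[k].min(0).round(4),t[k].max(0).round(4))
                                ~~~~~~~~^^^
    return umr_minimum(a, axis, None, out, keepdims, initial, where)
ValueError: zero-size array to reduction operation minimum which has no identity
```

View pics/hs.png

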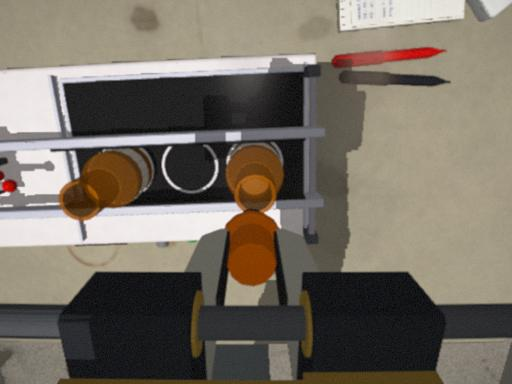

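```bash
sed -i 's/(3,200,170),(18,255,255)/(2,150,60),(20,255,255)/' hs.py; python3 hs.py .581 -.084
```

```text
42.325 [ 0.5834 -0.0805  0.2765] [ 3.1e-03  6.0e-04 -1.0e+00] 0.023541779531759607 [-0.87 -0.08 -0.14]
held orange 3129 [-0.0105 -0.0134 -0.0058] [0.0176 0.0144 0.0536]
 knob top (array([0.0013, 0.0003]), np.float64(0.0089), 1043)
 flange (array([0.006 , 0.0003]), np.float64(0.0105), 641) [ 0.0005 -0.0134  0.0152] [0.0176 0.0144 0.0269]
neck 496 (array([ 0.5807, -0.0849]), np.float64(0.0156), 496) [ 0.58120635 -0.08488782  0.154797  ]
neck 632 (array([ 0.5822, -0.0849]), np.float64(0.0157), 632) [ 0.58176511 -0.084802    0.13502207]
```

Emit:
send_rows(
  moves=[
    [-0.0053,0.0067,0,0,-0.003,0,-1],
    [0,0,0.03,0,0,0,-1],
    [0,0,0.04,0,0,0,-1],
    [0,0,0.024,0,0,0,-1],
    [0,0,0,0,0,0,-1],
    [0,0,0,0,0,0,-1],
  ],
)

```text
time: 43.12
ee_pos: [0.5805, -0.0857, 0.22]
tool_rot: [[1.0, 0.002, -0.0], [0.002, -1.0, -0.0], [-0.0, 0.0, -1.0]]
force: [0.2, 0.3, -0.3]
grip_width: 0.0235
```

```bash
python3 hs.py .581 -.084
```

```text
43.125 [ 0.5805 -0.0857  0.22  ] [-2.e-04 -1.e-04 -1.e+00] 0.02346501746528108 [ 0.19  0.33 -0.27]
held orange 3183 [-0.0105 -0.0136 -0.0057] [0.0178 0.0143 0.0532]
 knob top (array([0.0014, 0.0004]), np.float64(0.0088), 1052)
 flange (array([0.0061, 0.0003]), np.float64(0.0107), 652) [ 0.0004 -0.0136  0.015 ] [0.0178 0.0143 0.0279]
neck 513 (array([ 0.5809, -0.0848]), np.float64(0.0156), 513) [ 0.58673501 -0.08488493  0.15462892]
neck 609 (array([ 0.5825, -0.0849]), np.float64(0.0155), 609) [ 0.58362657 -0.08479721  0.13502427]
```

View pics/hs.png

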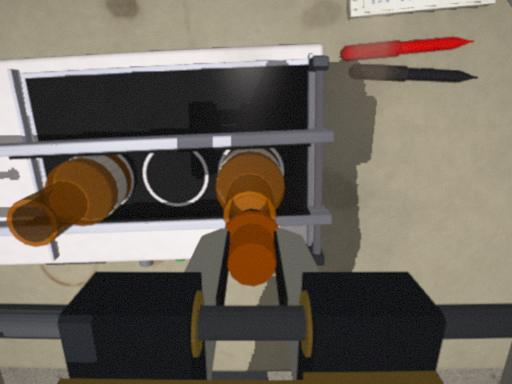

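Emit:
send_rows(
  moves=[
    [0,-0.0015,0.01,0,0,0,-1],
    [0,0,0.015,0,0,0,-1],
    [0,0,0.015,0,0,0,-1],
    [0,0,0.01,0,0,0,-1],
    [0,0,0,0,0,0,-1],
  ],
)

```text
time: 43.8
ee_pos: [0.5798, -0.0849, 0.1887]
tool_rot: [[1.0, 0.002, -0.002], [0.002, -1.0, 0.0], [-0.002, -0.0, -1.0]]
force: [0.0, -0.6, -1.2]
grip_width: 0.0234
```

Emit:
send_rows(
  moves=[
    [0,0,0.005,0,0,0,-1],
    [0,0,0.004,0,0,0,-1],
    [0,0,0.003,0,0,0,-1],
    [0,0,0,0,0,0,-1],
  ],
)

```text
time: 44.3
ee_pos: [0.581, -0.0849, 0.1836]
tool_rot: [[1.0, 0.002, 0.002], [0.002, -1.0, -0.0], [0.002, 0.0, -1.0]]
force: [-2.1, 0.4, 9.9]
grip_width: 0.0231
```

Emit:
send_rows(
  moves=[
    [0,0,0.002,0,0,0,-1],
    [0,0,-0.003,0,0,0,-1],
    [0,0,0,0,0,0,0.2],
    [0,0,0,0,0,0,0.2],
    [0,0,0,0,0,0,0.2],
    [0,0,-0.04,0,0,0,0.2],
    [0,0,-0.06,0,0,0,0.2],
    [0,0,-0.06,0,0,0,0.2],
    [0,0,0,0,0,0,0.2],
    [0,0,0,0,0,0,0.2],
  ],
)

```text
time: 45.55
ee_pos: [0.5797, -0.0849, 0.2782]
tool_rot: [[1.0, 0.002, -0.002], [0.002, -1.0, -0.0], [-0.002, 0.0, -1.0]]
force: [-0.1, -0.2, 0.2]
grip_width: 0.0557
```

```bash
python3 hs.py .581 -.084 || true; python3 - <<'E'
from h import *
p,d,C=shot("wrist"); X,uv=pts(C,d,cv2.inRange(hsv(p),(2,150,60),(20,255,255))>0)
k=(np.hypot(X[:,0]-.581,X[:,1]+.085)<.025)&(X[:,2]>.15)&(X[:,2]<.2); print(X[k].max(0).round(4)); q=k&(X[:,2]>.183); print('knob',circfit(X[q][:,:2]),np.median(X[q],0).round(4))
E
```

```text
45.55 [ 0.5797 -0.0849  0.2782] [-0.0016 -0.     -1.    ] 0.05567937557393912 [-0.12 -0.17  0.17]
[ 0.599  -0.0675  0.1896]
knob (array([ 0.5828, -0.0855]), np.float64(0.009), 504) [ 0.5828 -0.0858  0.1876]Traceback (most recent call last):
  File "hs.py", line 9, in <module>
    print('held orange',k.sum(),t[k].min(0).round(4),t[k].max(0).round(4))
                                ~~~~~~~~^^^
    return umr_minimum(a, axis, None, out, keepdims, initial, where)
ValueError: zero-size array to reduction operation minimum which has no identity
```

View pics/hs.png

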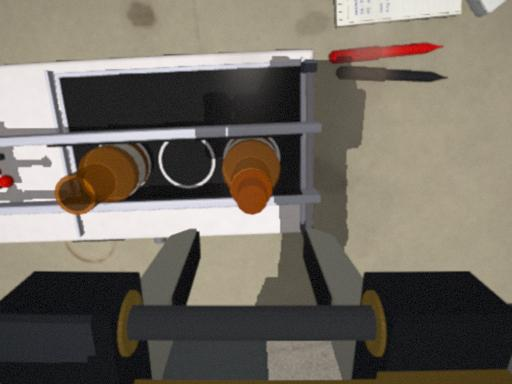

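Emit:
send_rows(
  moves=[
    [-0.0119,-0.0988,0,0,0,0,0.3],
    [-0.0119,-0.0988,0,0,0,0,0.3],
    [-0.0119,-0.0988,0,0,0,0,0.3],
    [-0.0119,-0.0988,0,0,0,0,0.3],
    [-0.0119,-0.0988,0,0,0,0,0.3],
    [-0.0119,-0.0988,0,0,0,0,0.3],
    [-0.0119,-0.0988,0,0,0,0,0.3],
    [-0.0119,-0.0988,0,0,0,0,0.3],
    [0,0,0.06,0,0,0,0.3],
    [0,0,0.05,0,0,0,0.3],
    [0,0,0,0,0,0,0.3],
    [0,0,0,0,0,0,0.3],
  ],
)

```text
time: 47.15
ee_pos: [0.5223, 0.3893, 0.2132]
tool_rot: [[1.0, 0.002, -0.001], [0.002, -1.0, 0.0], [-0.001, -0.0, -1.0]]
force: [0.6, -1.1, 0.9]
grip_width: 0.0604
```

```bash
python3 st.py
```

```text
47.15 [0.5223 0.3893 0.2132] [-9.e-04  1.e-04 -1.e+00] 0.06041818265841727
0 0 0
381 (array([0.5217, 0.3893]), np.float64(0.0084), 276) [0.52183828 0.38949984 0.06408866]
407 (array([0.461 , 0.3862]), np.float64(0.0091), 276) [0.46036449 0.38651301 0.06338788]
```

View pics/st.png

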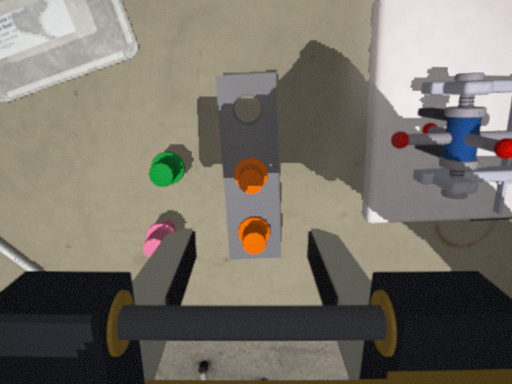

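Emit:
send_rows(
  moves=[
    [0,0,0.04,0,0,0,0.3],
    [0,0,0.07,0,0,0,0.3],
    [0,0,0.07,0,0,0,0.3],
    [0,0,0.04,0,0,0,0.3],
    [0,0,0.02,0,0,0,0.3],
    [0,0,0.006,0,0,0,0.3],
    [0,0,0,0,0,0,0.3],
    [0,0,0,0,0,0,0.3],
  ],
)

```text
time: 48.2
ee_pos: [0.5224, 0.3896, 0.0664]
tool_rot: [[1.0, 0.002, 0.0], [0.002, -1.0, 0.001], [0.0, -0.001, -1.0]]
force: [-0.3, -0.8, 1.0]
grip_width: 0.0605
```

Emit:
send_rows(
  moves=[
    [0,0,0.006,0,0,0,0.3],
    [0,0,0.004,0,0,0,0.3],
    [0,0,0,0,0,0,0.3],
    [0,0,0,0,0,0,-1],
    [0,0,0,0,0,0,-1],
    [0,0,0,0,0,0,-1],
    [0,0,0,0,0,0,-1],
    [0,0,0,0,0,0,-1],
  ],
)

```text
time: 49.2
ee_pos: [0.5219, 0.3892, 0.0593]
tool_rot: [[1.0, 0.002, -0.001], [0.002, -1.0, 0.0], [-0.001, -0.0, -1.0]]
force: [0.3, 0.9, -0.5]
grip_width: 0.0229
```

Emit:
send_rows(
  moves=[
    [0,0,-0.03,0,0,0,-1],
    [0,0,-0.08,0,0,0,-1],
    [0,0,-0.1,0,0,0,-1],
    [0,0,-0.1,0,0,0,-1],
    [0,0,-0.05,0,0,0,-1],
    [0.0148,0.09,0,0,0,0,-1],
    [0.0148,0.09,0,0,0,0,-1],
    [0.0148,0.09,0,0,0,0,-1],
    [0.0148,0.09,0,0,0,0,-1],
    [0.0148,0.09,0,0,0,0,-1],
    [0.0148,0.09,0,0,0,0,-1],
    [0,0,0,0,0,0,-1],
    [0,0,0,0,0,0,-1],
  ],
)

```text
time: 50.82
ee_pos: [0.5759, 0.0657, 0.2761]
tool_rot: [[1.0, 0.002, -0.0], [0.002, -1.0, 0.001], [-0.0, -0.001, -1.0]]
force: [0.4, 0.5, 0.6]
grip_width: 0.0235
```

```bash
python3 hs.py .575 .0655
```

```text
50.825 [0.5759 0.0657 0.2761] [-1.e-04  7.e-04 -1.e+00] 0.023456692614995858 [0.37 0.5  0.61]
held orange 3131 [-0.0113 -0.0129 -0.0062] [0.0168 0.0137 0.0525]
 knob top (array([0.0006, 0.0003]), np.float64(0.0089), 1104)
 flange (array([0.0053, 0.0004]), np.float64(0.0104), 626) [-0.0003 -0.0129  0.015 ] [0.0168 0.0137 0.0266]
neck 560 (array([0.5754, 0.0643]), np.float64(0.0156), 560) [0.57546912 0.06459285 0.15468378]
neck 630 (array([0.5768, 0.0643]), np.float64(0.0157), 630) [0.57634177 0.06434628 0.13499723]
```

View pics/hs.png

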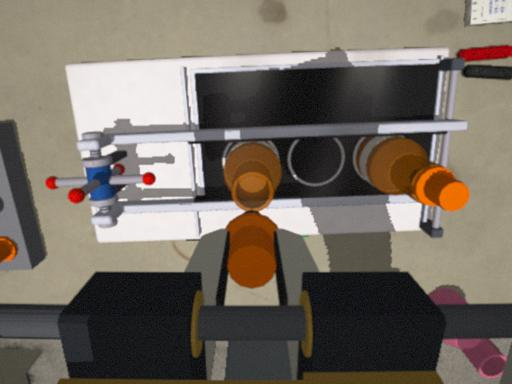

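Emit:
send_rows(
  moves=[
    [-0.001,0.0018,0.02,0,0,0,-1],
    [0,0,0.04,0,0,0,-1],
    [0,0,0.034,0,0,0,-1],
    [0,0,0,0,0,0,-1],
    [0,0,0,0,0,0,-1],
  ],
)

```text
time: 51.5
ee_pos: [0.5755, 0.0649, 0.2191]
tool_rot: [[1.0, 0.003, -0.001], [0.003, -1.0, 0.0], [-0.001, -0.0, -1.0]]
force: [0.6, -0.0, -1.3]
grip_width: 0.0233
```

```bash
python3 hs.py .575 .0655
```

```text
51.5 [0.5755 0.0649 0.2191] [-8.e-04  1.e-04 -1.e+00] 0.023336605537796484 [ 0.56 -0.04 -1.26]
held orange 3191 [-0.0115 -0.0128 -0.0061] [0.0168 0.0137 0.0528]
 knob top (array([0.0006, 0.0004]), np.float64(0.0089), 1104)
 flange (array([0.0055, 0.0004]), np.float64(0.0105), 649) [-0.0001 -0.0128  0.015 ] [0.0168 0.0137 0.0273]
neck 524 (array([0.5755, 0.0645]), np.float64(0.0155), 524) [0.58107811 0.06438718 0.15502356]
neck 634 (array([0.577 , 0.0645]), np.float64(0.0155), 634) [0.57806971 0.06438365 0.13500409]
```

Emit:
send_rows(
  moves=[
    [0,0,0.01,0,0,0,-1],
    [0,0,0.015,0,0,0,-1],
    [0,0,0.015,0,0,0,-1],
    [0,0,0.01,0,0,0,-1],
    [0,0,0,0,0,0,-1],
  ],
)

```text
time: 52.18
ee_pos: [0.575, 0.0642, 0.1881]
tool_rot: [[1.0, 0.002, -0.002], [0.002, -1.0, -0.0], [-0.002, 0.0, -1.0]]
force: [-0.5, -0.2, -0.8]
grip_width: 0.0232
```

Emit:
send_rows(
  moves=[
    [0,0,0.004,0,0,0,-1],
    [0,0,0.003,0,0,0,-1],
    [0,0,0.003,0,0,0,-1],
    [0,0,0,0,0,0,-1],
  ],
)

```text
time: 52.68
ee_pos: [0.5754, 0.0643, 0.1832]
tool_rot: [[1.0, 0.002, -0.0], [0.002, -1.0, 0.0], [-0.0, -0.0, -1.0]]
force: [-1.7, 0.0, 2.8]
grip_width: 0.0237
```

Press slightly, relax, release, and rise to an overview.

Emit:
send_rows(
  moves=[
    [0,0,0.003,0,0,0,-1],
    [0,0,0,0,0,0,-1],
  ],
)

```text
time: 52.92
ee_pos: [0.5759, 0.0643, 0.183]
tool_rot: [[1.0, 0.002, 0.001], [0.002, -1.0, 0.0], [0.001, -0.0, -1.0]]
force: [-5.2, -1.4, 21.3]
grip_width: 0.0236
```

Emit:
send_rows(
  moves=[
    [0,0,-0.003,0,0,0,-1],
    [0,0,0,0,0,0,0.2],
    [0,0,0,0,0,0,0.2],
    [0,0,0,0,0,0,0.2],
    [0,0,-0.04,0,0,0,0.2],
    [0,0,-0.08,0,0,0,0.2],
    [0.03,0,-0.1,0,0,0,0.2],
    [0.04,0.02,-0.1,0,0,0,0.2],
    [0.04,0.02,-0.05,0,0,0,1],
    [0.04,0,0,0,0,0,1],
    [0,0,0,0,0,0,1],
    [0,0,0,0,0,0,1],
  ],
)

```text
time: 54.42
ee_pos: [0.6635, 0.0412, 0.4008]
tool_rot: [[1.0, 0.002, -0.003], [0.002, -1.0, -0.0], [-0.003, 0.0, -1.0]]
force: [-0.1, 1.1, 0.0]
grip_width: 0.0905
```

```bash
python3 view.py w20; python3 - <<'E'
from h import *
p,d,C=shot("wrist"); X,uv=pts(C,d,cv2.inRange(hsv(p),(2,150,60),(20,255,255))>0)
for c in((.5755,.0645),(.581,-.085)):
    k=(np.hypot(X[:,0]-c[0],X[:,1]-c[1])<.025)&(X[:,2]>.15)&(X[:,2]<.2); q=k&(X[:,2]>.184); print('knob',circfit(X[q][:,:2]),np.median(X[q],0).round(4), X[q][:,2].std())
    q=k&(X[:,2]>.157)&(X[:,2]<.166);print('flange',circfit(X[q][:,:2]),np.percentile(X[q][:,2],[10,50,90]))
g=cv2.cvtColor(p,cv2.COLOR_RGB2GRAY)
m=np.zeros(g.shape,bool)
uvc=proj(C,[[.5775,-.01,.038]])[0].astype(int); print(uvc)
m[uvc[1]-22:uvc[1]+23,uvc[0]-23:uvc[0]+24]=1; v,u=np.nonzero(m&(g>110)); print('mid circle',circfit(onz(C,np.c_[u,v],.038)[:,:2]))
p,d,C=shot("side"); cv2.imwrite("pics/f_side.png",cv2.resize(p[110:310,130:330,::-1],None,fx=3,fy=3,interpolation=2))
p,d,C=shot("scene"); cv2.imwrite("pics/f_scene.png",cv2.resize(p[120:320,180:380,::-1],None,fx=3,fy=3,interpolation=2))
E
```

```text
54.425 [0.6635 0.0412 0.4008] [-2.7e-03 -1.0e-04 -1.0e+00]
(0.5748, 0.066) 0.15 (array([0.5751, 0.0639]), np.float64(0.017), 92)
(0.5748, 0.066) 0.12 (array([0.5747, 0.0641]), np.float64(0.0177), 208)
(0.5748, 0.066) 0.06 (array([0.5706, 0.0641]), np.float64(0.0333), 75)
(0.581, -0.086) 0.15 (array([ 0.5818, -0.085 ]), np.float64(0.0165), 126)
(0.581, -0.086) 0.12 (array([ 0.5813, -0.0853]), np.float64(0.0175), 257)
(0.581, -0.086) 0.06 (array([ 0.5787, -0.0867]), np.float64(0.032), 118)
ball top [0.5709 0.2157 0.0454] [0.5735 0.2185 0.0464]
ball top [0.5714 0.168  0.0967] [0.5754 0.1727 0.0993]
ball top [0.5672 0.269  0.097 ] [0.5711 0.2726 0.0985]
ball top [0.5697 0.2176 0.1467] [0.5742 0.2238 0.1506]
blue [0.5699 0.2143 0.1014] [0.5514 0.2076 0.088 ] [0.5829 0.2282 0.1076]
bars x at y=-.01 [np.float32(0.54113036), np.float32(0.6149871)] gap c-c 0.073782854 theta 7.9119625
knob (array([0.5771, 0.0633]), np.float64(0.0089), 194) [0.5773 0.0629 0.1874] 0.0009181542658553111
flange (array([0.5767, 0.0634]), np.float64(0.0144), 188) [0.15967904 0.16139985 0.16263584]
knob (array([ 0.5862, -0.0855]), np.float64(0.0066), 81) [ 0.5882 -0.0861  0.1877] 0.001200128848327871
flange (array([ 0.5839, -0.0848]), np.float64(0.0131), 161) [0.15915852 0.16168745 0.16315384]
[282 197]
mid circle (array([ 0.58  , -0.0101]), np.float64(0.0319), 242)
```

View pics/w20.png

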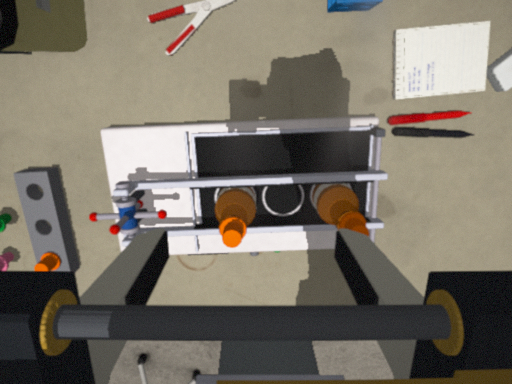

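View pics/f_side.png

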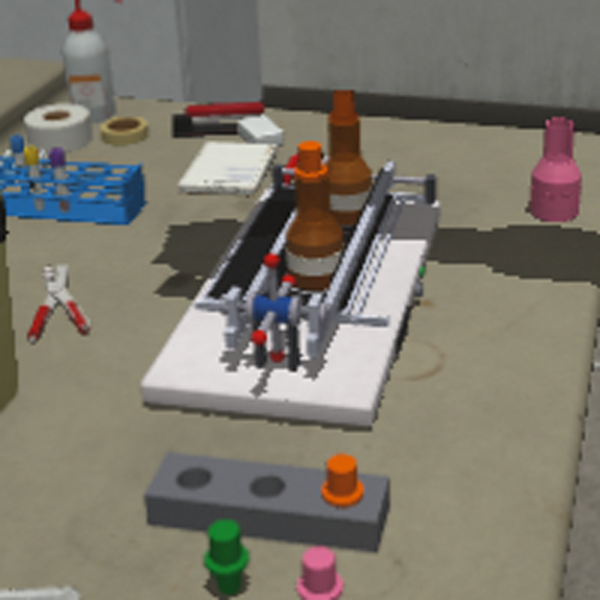

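View pics/f_scene.png

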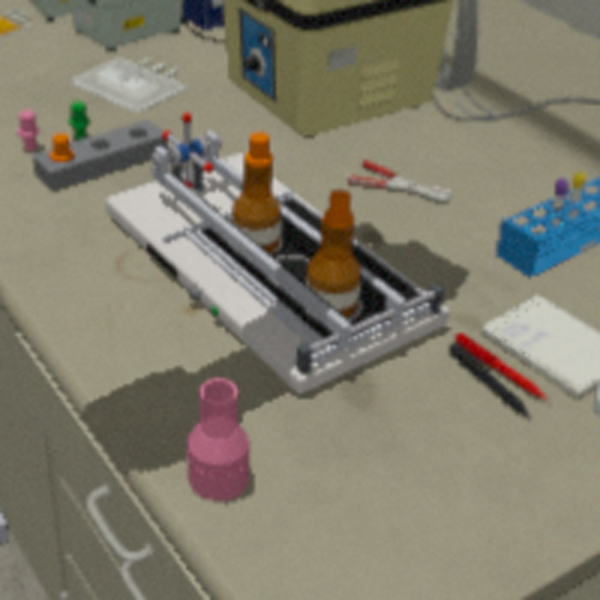

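```bash
python3 - <<'E'
from h import *
p,d,C=shot("wrist")
g=cv2.cvtColor(p,cv2.COLOR_RGB2GRAY)
m=(g>90)&(d>0); m2=np.zeros_like(m); m2[185:216,262:304]=1
X,uv=pts(C,d,m&m2); k=X[:,2]<.045; 
print(circfit(onz(C,uv[k],.038)[:,:2]))
cv2.imwrite("pics/z.png",cv2.resize(p[110:250,180:390,::-1],None,fx=3.5,fy=3.5,interpolation=2))
def rear(g,C,cols,r0,r1):
    P=[]
    for u in cols:
        c=g[r0:r1,u].astype(float); i=np.argmin(np.diff(c)); P.append((u,r0+i+.5))
    X=onz(C,P,.038); a=np.polyfit(X[:,1],X[:,0],1); return np.polyval(a,-.01),a
print(rear(g,C,range(205,365,5),118,145))
f=np.load("w2.npz");g2=cv2.cvtColor(f['p'],cv2.COLOR_RGB2GRAY);C2=(eyes.camera_info("wrist"),f['R'],f['t'])
print(rear(g2,C2,range(90,240,5),115,145))
E
```

```text
(array([ 0.5794, -0.0098]), np.float64(0.0315), 197)
(np.float64(0.6794310162209695), array([-0.04484824,  0.67898253]))
(np.float64(0.6770790116612107), array([-0.04414521,  0.67663756]))
```

View pics/z.png

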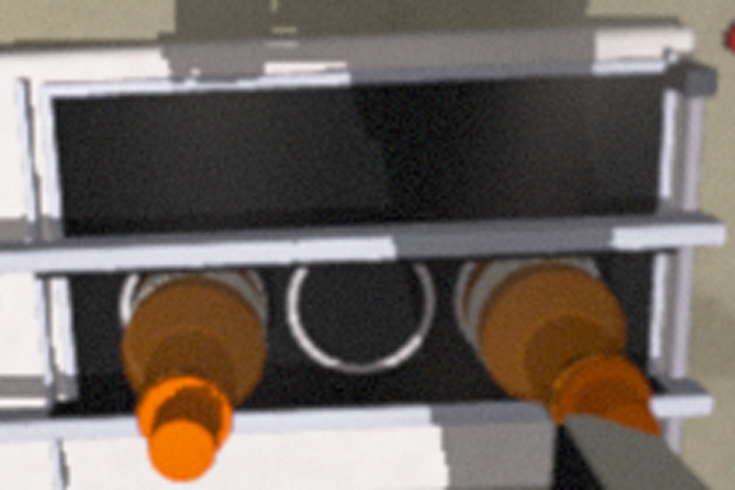

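```bash
python3 - <<'E'
from h import *
def run(p,C,cols,colsb,r0,r1,b0,b1):
    g=cv2.GaussianBlur(cv2.cvtColor(p,cv2.COLOR_RGB2GRAY),(3,3),0).astype(float)
    def sub(c,sg):
        dd=sg*np.diff(c); i=int(np.argmax(dd)); w=dd[max(0,i-1):i+2]; w=np.clip(w,0,None); return (np.arange(max(0,i-1),i+2)[:len(w)]*w).sum()/w.sum()+.5
    def line(cols,a,b,z,sg):
        P=[(u,a+sub(g[a:b,u],sg)) for u in cols]; X=onz(C,P,z); X=X[:,0]+.0436*(X[:,1]+.01); return np.median(X),X.std()
    return line(cols,r0,r1,.038,-1), line(colsb,b0,b1,.03,1)
p,d,C=shot("wrist")
a=run(p,C,range(205,275,3),range(110,185,3),124,145,118,136); print('now',a,a[1][0]-a[0][0])
f=np.load("w2.npz");C2=(eyes.camera_info("wrist"),f['R'],f['t'])
a=run(f['p'],C2,range(90,240,3),range(5,60,3),122,145,112,130); print('w2',a,a[1][0]-a[0][0])
for n,f_ in(("now",p),("w2",f['p'])):
    print(n,cv2.cvtColor(f_,cv2.COLOR_RGB2GRAY)[112:145,140 if n=='now' else 30])
E
```

```text
now ((np.float64(0.6790662765978883), np.float64(0.00027410485845474273)), (np.float64(0.6971630948830472), np.float64(0.00030927903895932045))) 0.018096818285158855
w2 ((np.float64(0.6772139036035295), np.float64(0.00034321483382830826)), (np.float64(0.6970818815563348), np.float64(0.0002620171699306501))) 0.01986797795280526
now [160 160 159 158 161 163 158 160 160 157 159 154 121  96 107 150 198 228
 237 241 242 240 240 241 242 242 241 242 242 242 242 241 242]
w2 [153 157 155 154 147 111  84 101 147 193 221 230 235 234 234 236 236 235
 236 238 237 235 237 236 235 235 236 233 234 234 233 234 233]
```

```bash
python3 - <<'E'
from h import *
def mk(pos,z):
    T=np.eye(4); zz=np.array(z,float); zz/=np.linalg.norm(zz); x=np.array([1,.002,0]);x-=zz*(x@zz);x/=np.linalg.norm(x)
    T[:3,:3]=np.c_[x,np.cross(zz,x),zz];T[:3,3]=pos; c=eyes.camera_info("wrist"); W=T@np.array(c['T_tool_cam']); R=W[:3,:3].T; return c,R,-R@W[:3,3]
V={"w6":((.6602,.0394,.4097),(.0011,-.0008,-1)),"w10":((.643,.2248,.3722),(-.0003,-.0007,-1)),"w20":((.6635,.0412,.4008),(-.0027,-.0001,-1))}
for n,(a,z) in V.items():
    C=mk(a,z); g=cv2.GaussianBlur(cv2.imread(f"pics/{n}.png",0),(3,3),0).astype(float)
    def edge(y,z,x0,sg):  # scan along shaker-x at const y
        xs=np.arange(x0-.014,x0+.014,.0004); uv=proj(C,np.c_[xs-.0436*(y+.01),np.full(len(xs),y),np.full(len(xs),z)]).astype(np.float32)
        v=cv2.remap(g.astype(np.float32),uv[None,:,0],uv[None,:,1],1)[0]; dd=sg*np.gradient(v); return xs[np.argmax(dd)]
    t=[edge(y,.038,.6775,1) for y in np.arange(.04,.11,.004)]; b=[edge(y,.03,.697,-1) for y in np.arange(.145,.225,.004)]
    print(n,np.median(t).round(4),np.median(b).round(4),(np.median(b)-np.median(t)).round(4),np.std(t).round(4),np.std(b).round(4))
C=None
f=np.load("w2.npz");C=(eyes.camera_info("wrist"),f['R'],f['t']); g=cv2.GaussianBlur(cv2.cvtColor(f['p'],cv2.COLOR_RGB2GRAY),(3,3),0).astype(np.float32)
def edge(y,z,x0,sg):
    xs=np.arange(x0-.014,x0+.014,.0004); uv=proj(C,np.c_[xs-.0436*(y+.01),np.full(len(xs),y),np.full(len(xs),z)]).astype(np.float32)
    v=cv2.remap(g,uv[None,:,0],uv[None,:,1],1)[0]; return xs[np.argmax(sg*np.gradient(v))]
t=[edge(y,.038,.6775,1) for y in np.arange(.04,.11,.004)]; b=[edge(y,.03,.697,-1) for y in np.arange(.145,.225,.004)]
print('w2',np.median(t),np.median(b),np.median(b)-np.median(t),np.std(t),np.std(b))
E
```

```text
w6 0.6779 0.697 0.0191 0.0004 0.0005
w10 0.6783 0.6982 0.0199 0.0016 0.0005
w20 0.6791 0.6974 0.0183 0.0005 0.0005
w2 0.6770999999999985 0.6969999999999984 0.019899999999999918 0.00041751764951230815 0.0004696696383213941
```

Emit:
send_rows(
  moves=[
    [0,0.04,0,0,0,0,-1],
    [0,0.039,0,0,0,0,-1],
    [0,0,0,0,0,0,-1],
    [0,0,0,0,0,0,-1],
    [0,0,0,0,0,0,-1],
    [0,0,0,0,0,0,-1],
    [0,0,0,0,0,0,-1],
    [0,0,0.1,0,0,0,-1],
    [0,0,0.1,0,0,0,-1],
    [0,0,0.1,0,0,0,-1],
    [0,0,0.1,0,0,0,-1],
    [0,0,0.08,0,0,0,-1],
    [0,0,0.05,0,0,0,-1],
    [0,0,0.02,0,0,0,-1],
    [0,0,0,0,0,0,-1],
  ],
)

```text
time: 56.6
ee_pos: [0.6642, -0.0062, 0.0715]
tool_rot: [[1.0, 0.002, -0.001], [0.002, -1.0, -0.0], [-0.001, 0.0, -1.0]]
force: [-0.0, 0.0, 0.1]
grip_width: 0.0007
```

Emit:
send_rows(
  moves=[
    [0,0,0.012,0,0,0,-1],
    [0,0,0.008,0,0,0,-1],
    [0,0,0.005,0,0,0,-1],
    [0,0,0.002,0,0,0,-1],
    [0,0,0,0,0,0,-1],
  ],
)

```text
time: 57.22
ee_pos: [0.6647, -0.0064, 0.0573]
tool_rot: [[1.0, 0.002, 0.001], [0.002, -1.0, -0.0], [0.001, 0.0, -1.0]]
force: [-3.1, 0.5, 15.1]
grip_width: 0.0007
```

Emit:
send_rows(
  moves=[
    [-0.003,0,0,0,0,0,-1],
    [-0.003,0,0,0,0,0,-1],
    [-0.003,0,0,0,0,0,-1],
    [0,0,0,0,0,0,-1],
  ],
)

```text
time: 57.72
ee_pos: [0.6618, -0.0063, 0.0574]
tool_rot: [[1.0, 0.002, 0.006], [0.002, -1.0, 0.0], [0.006, -0.0, -1.0]]
force: [3.5, -1.0, 7.7]
grip_width: 0.0005
```

Emit:
send_rows(
  moves=[
    [-0.003,0,0.002,0,0,0,-1],
    [-0.003,0,0,0,0,0,-1],
    [0,0,0,0,0,0,-1],
  ],
)

```text
time: 58.1
ee_pos: [0.6602, -0.0063, 0.0573]
tool_rot: [[1.0, 0.002, 0.01], [0.002, -1.0, 0.001], [0.01, -0.001, -1.0]]
force: [6.0, -0.7, 13.0]
grip_width: 0.0004
```

Emit:
send_rows(
  moves=[
    [0,0,-0.02,0,0,0,-1],
    [0,0,-0.08,0,0,0,-1],
    [0,0,-0.1,0,0,0,-1],
    [0,0,-0.1,0,0,0,-1],
    [0,-0.04,-0.1,0,0,0,-1],
    [0,-0.04,-0.1,0,0,0,0],
    [0,0,-0.07,0,0,0,1],
    [0,0,0,0,0,0,1],
    [0,0,0,0,0,0,1],
    [0,0,0,0,0,0,1],
  ],
)

```text
time: 59.35
ee_pos: [0.6546, 0.0397, 0.3908]
tool_rot: [[1.0, 0.002, -0.004], [0.002, -1.0, -0.0], [-0.004, 0.0, -1.0]]
force: [-0.3, 0.6, 0.8]
grip_width: 0.046
```

```bash
python3 view.py w30; python3 - <<'E'
from h import *
p,d,C=shot("wrist")
g=cv2.GaussianBlur(cv2.cvtColor(p,cv2.COLOR_RGB2GRAY),(3,3),0).astype(np.float32)
def edge(y,z,x0,sg):
    xs=np.arange(x0-.014,x0+.014,.0004); uv=proj(C,np.c_[xs-.0436*(y+.01),np.full(len(xs),y),np.full(len(xs),z)]).astype(np.float32)
    v=cv2.remap(g,uv[None,:,0],uv[None,:,1],1)[0]; return xs[np.argmax(sg*np.gradient(v))]
t=[edge(y,.038,.6775,1) for y in np.arange(.04,.11,.004)]; b=[edge(y,.03,.697,-1) for y in np.arange(.145,.225,.004)]
print('now',np.median(t),np.median(b),np.median(b)-np.median(t))
X,uv=pts(C,d,cv2.inRange(hsv(p),(2,150,60),(20,255,255))>0)
for c in((.5755,.0645),(.581,-.085)):
    k=(np.hypot(X[:,0]-c[0],X[:,1]-c[1])<.025)&(X[:,2]>.15)&(X[:,2]<.2); q=k&(X[:,2]>.184); print('knob',circfit(X[q][:,:2]),np.median(X[q],0).round(4))
p,d,C=shot("side"); cv2.imwrite("pics/g_side.png",cv2.resize(p[110:310,130:330,::-1],None,fx=3,fy=3,interpolation=2))
E
```

```text
59.35 [0.6546 0.0397 0.3908] [-3.7e-03 -4.0e-04 -1.0e+00]
(0.5748, 0.066) 0.15 (array([0.5743, 0.0639]), np.float64(0.0169), 100)
(0.5748, 0.066) 0.12 (array([0.5737, 0.0641]), np.float64(0.0176), 218)
(0.5748, 0.066) 0.06 (array([0.5676, 0.0652]), np.float64(0.0351), 79)
(0.581, -0.086) 0.15 (array([ 0.5806, -0.085 ]), np.float64(0.0166), 138)
(0.581, -0.086) 0.12 (array([ 0.5801, -0.0854]), np.float64(0.0177), 265)
(0.581, -0.086) 0.06 (array([ 0.5786, -0.0867]), np.float64(0.0313), 116)
ball top [0.5715 0.2158 0.0447] [0.5739 0.2181 0.0463]
ball top [0.571  0.1688 0.0966] [0.576  0.1732 0.099 ]
ball top [0.5674 0.2686 0.0977] [0.5711 0.2725 0.0998]
ball top [0.5696 0.2181 0.1468] [0.5737 0.2237 0.1492]
blue [0.569  0.2147 0.1011] [0.5505 0.2081 0.0861] [0.5836 0.2289 0.1282]
bars x at y=-.01 [np.float32(0.5412728), np.float32(0.6154194)] gap c-c 0.07407242 theta 7.827786
now 0.6774999999999984 0.6973999999999984 0.019899999999999918
knob (array([0.5761, 0.0634]), np.float64(0.009), 213) [0.5763 0.063  0.1874]
knob (array([ 0.5815, -0.0848]), np.float64(0.0092), 196) [ 0.5817 -0.0846  0.1877]
```

View pics/g_side.png

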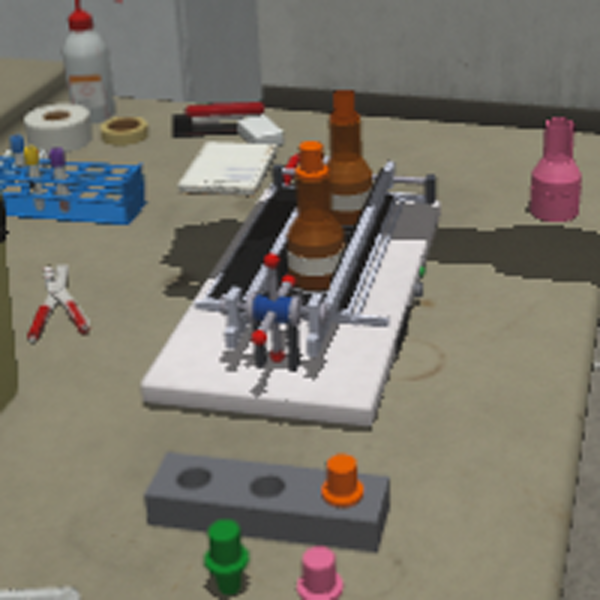

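View pics/w30.png

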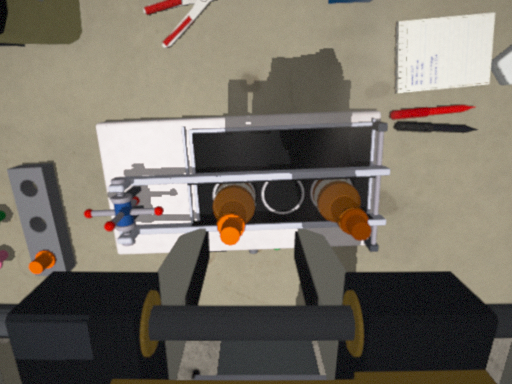

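```bash
python3 -c "
from station import r
r.finish_job(); print(r.get_obs()['time'])"
```

```text
the job is handed in; nothing more can be done
the job is handed in; nothing more can be done
```

The job is done and handed in at about 59 s of the 210 s allowed. No verdict was reported.

- **Tray:** I pressed it and dragged it about 80 mm forward until it met its front stop.
- **Flasks:** Only two brown flasks were on the bench. I stood them on the two outer circles between the bars.
- **Turnbuckle:** I turned the sleeve with five spoke pushes. At the end the push force climbed to 16 N with no further movement.
- **Stoppers:** I seated one orange stopper in each flask, pressing the second with about 21 N and the first with 10 N or a little more. The third stopper stays in the stand, and I left the pink and green look-alikes alone.

**Last checks:**
- The bars are 74.1 mm apart centre to centre (74.0 expected), which puts the sleeve at about 7.83 rad against the 7.85 stop. One spoke points straight up.
- The knob tops are at 187.4 and 187.7 mm; fully seated is 188 mm.
- The flask necks look upright and sit centred over the bodies.

**One check disagreed:** After the stoppers went in, the tray looked about 1.6 mm back from home. I suspect the stopper pressing moved it, though that is within about the 2 mm calibration error. I pressed and drew it forward to the stop again after the stoppers were in, so that step was out of the asked order. Its distance to the shaker's rear edge then measured 19.9 mm, the same as when it was first brought home, and flasks, bars and stoppers measured unchanged within about 1 mm.

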